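# Straighten and scan the counter display

## Robot

A 6-joint arm with a two-finger parallel gripper is mounted at the origin on the work surface. World frame = base frame: x ahead of the robot, y to its left, z up, the work surface at z = 0. Lengths are in m, angles in rad, forces in N, time in s.
With the tool pointing down it reaches from about 0.325 to 0.75 m from the base axis. Payload 7.6 kg.
Tool frame: the origin (TCP) lies midway between the tips of the shut fingers; the grasp point (between the pads) lies 19 mm behind it; z points along the fingers, y is the line along which they close (so a half turn about z gives the same grasp; the last joint's range is limited). The gripper opens to 85 mm and grips with 20 to 120 N. Pads are 22 mm wide; open, the fingers measure 114 mm over their backs; the gripper's body (76 mm by 85 mm) begins 54 mm behind the grasp point. The pads swing forward as they close: fully open they stand 13 mm farther back than shut.
Start: joints at [1.039, 0.052, 1.401, -0, 1.689, -0.07], TCP at [0.234, 0.47, 0.231] pointing down, gripper open.
Joint ranges: [-2.9, 2.9], [-0.91, 2.17], [0.12, 2.37], [-1.06, 4.2], [0.26, 2.73], [-2.93, 2.93]. Speed limits (rad/s): [2.57, 2.57, 3.01, 3.14, 3.14, 3.14].

## Interface

Orientations are given as a unit quaternion [w, x, y, z].
In Python, from workcell import manip gives the robot as it stands.
- The arm moves only by the tool apply_moves, never from a script. Its argument "commands" is text: rows parted by semicolons, each of 4 numbers parted by spaces: the shift along the tool's x, y, z in mm, then the turn about the tool's z in degrees. In form: x y z twist; .... A call has 1 to 5 rows; each row shifts and turns the commanded pose from where the row before left it, along the tool's axes as they then stand; what a row does not reach is not made up. A row lasts 1/10 s, in which the tool goes at most 50 mm and 8.59 degrees, less where a joint would pass 70% of its speed; a pose out of reach is approached as far as the arm can. A call with a gripper value outside its range is refused whole. "claw" is the opening, from -1 (shut) to 1 (fully open), set as the call begins (left out, the last holds). The fingers move at their own pace and stop on an object; "squeeze" is the grip in N (left out, the last holds). Time passes only in rows, so rows that do not move let the fingers close. It gives the time, the measured TCP pose, the force, the opening and the grip force at its end, in the units of the state.
- manip.get_state(): the state, without advancing time (a new reading comes with each control period).
- manip.get_image(name): name is "side" or "top" or "wrist"; returns (picture, depth): 384x512x3 uint8, red, green, blue; 384x512 float32, m along the optical axis (not along the pixel's ray), 0 where there is no reading.
- manip.get_calibration(name): a dict with "fx", "fy", "cx", "cy" (pixels), "dist_coeffs" ([k1, k2, p1, p2, k3] as OpenCV has them; the pictures are not rectified), "R" (3x3) and "t" (3): a world point X has camera coordinates R X + t. Camera axes: x right, y down, z forward; pixel columns grow to the right and rows downward; lengths in m; the calibration is good to about 2 mm. A picture is of the moment at which its call begins: read the wrist's pose just before it. get_calibration takes no time and is no camera call; for the wrist camera it gives the pose at the moment of the call.
- manip.close_job(): hands the job in; it is judged then, once.
The state is a dict: "time_s": time; "joint_pos": joint angles; "dq": joint speeds; "joint_efforts": joint torques, N m; "eef_pos": TCP position; "eef_rot": TCP orientation; "wrist_force": force on the tool from outside, world axes, zero at the start; "ft_torque": the same for the moment, N m; "finger_gap": opening from 0.0 (shut) to 1.0 (fully open); "finger_force": force on a finger pad.
Only numpy, scipy, OpenCV 4.12 (cv2) and the standard library are available. Lean on these libraries where they do the work, as an engineer would, in place of code of your own. Each camera call takes 0.05 s, during which the arm holds its last target. There are 200 camera calls.

## Task

Pick up the wooden straightedge by its post and push the loose row of green boxes with its edge until every box stands squarely on the dark strip in the counter, never touching the boxes with the robot's hand, and lay the straightedge back on its felt mat. With the boxes in line, take the hand scanner and point its window down at the label on top of each box in turn, from the leftmost to the rightmost as the robot sees them, from a few centimetres away and held steadily on it for two seconds each, then lay it flat on its rubber mat again. Leave the row straight and the other things on the counter undisturbed; if a box is knocked out of line, put it right with the straightedge.

Things in the scene. Friction and masses are not known exactly. Their poses are not given: they have to be found in the camera images.
- strip: dark wooden strip inlaid flush in the counter, 52 mm wide (its x) and 420 mm long (its y), no height to bump into; origin at its centre at counter level, x pointing away from the robot, y to the robot's left. Three to five boxes stand in a loose row along it, up to about 60 mm short of its middle on the robot's side
- ruler_mat: thin grey felt mat flat on the counter, 360 mm along its x by 85 mm along its y, of no height; origin at its centre; on the left or the right of the row
- scanner_mat: thin black rubber mat flat on the counter, 200 mm along its x by 90 mm along its y, of no height; origin at its centre; on the other side of the row from the felt mat
- ruler: wooden straightedge, a flat bar 320 mm long (its x), 45 mm wide (its y), 10 mm thick, with a square upright post to hold it by, 30 x 30 mm, on its middle, whose top is 105 mm above the counter; 0.35 kg; origin at the centre of its underside. Both long edges are straight and alike. Held with the fingers closing across the bar (along its y) it does not pivot in the grip when it pushes. It starts on the felt mat
- scanner: hand scanner, a grey bar 150 mm long (its x), 38 mm wide (its y), 32 mm high, 0.18 kg; origin at the centre of its underside (centre of mass 16 mm above it); its black end with the window is at -x and it reads along its own -x direction. It starts lying flat on the rubber mat with the window end roughly towards the robot
- window (a point): centre of the scanner's window, at (-75, 0, 16) mm in the scanner's frame, with the scanner's axes; it reads a label whose centre lies 30 to 130 mm straight ahead (along -x), within 12 mm sideways of that line
- box1: small green card box with a gold band, 50 mm deep (its x, across the row) by 44 mm wide (its y, along the row) by 50 mm high, about 0.12 kg; origin at the centre of its underside; box1 is the leftmost as the robot sees it, box5 the rightmost, about 62 mm apart; None if absent
- label1 (a point): centre of the 30 mm white bar-code label in the middle of the top of box1, 50 mm above its origin; None if absent
- box2: small green card box with a gold band, 50 mm deep (its x, across the row) by 44 mm wide (its y, along the row) by 50 mm high, about 0.12 kg; origin at the centre of its underside; box1 is the leftmost as the robot sees it, box5 the rightmost, about 62 mm apart; None if absent
- label2 (a point): centre of the 30 mm white bar-code label in the middle of the top of box2, 50 mm above its origin; None if absent
- box3: small green card box with a gold band, 50 mm deep (its x, across the row) by 44 mm wide (its y, along the row) by 50 mm high, about 0.12 kg; origin at the centre of its underside; box1 is the leftmost as the robot sees it, box5 the rightmost, about 62 mm apart; None if absent
- label3 (a point): centre of the 30 mm white bar-code label in the middle of the top of box3, 50 mm above its origin; None if absent
- box4: small green card box with a gold band, 50 mm deep (its x, across the row) by 44 mm wide (its y, along the row) by 50 mm high, about 0.12 kg; origin at the centre of its underside; box1 is the leftmost as the robot sees it, box5 the rightmost, about 62 mm apart; None if absent
- label4 (a point): centre of the 30 mm white bar-code label in the middle of the top of box4, 50 mm above its origin; None if absent
- box5: small green card box with a gold band, 50 mm deep (its x, across the row) by 44 mm wide (its y, along the row) by 50 mm high, about 0.12 kg; origin at the centre of its underside; box1 is the leftmost as the robot sees it, box5 the rightmost, about 62 mm apart; None if absent
- label5 (a point): centre of the 30 mm white bar-code label in the middle of the top of box5, 50 mm above its origin; None if absent
- polish: small bottle of polish, 40 mm across, 85 mm high; bystander, origin in its underside, not to be disturbed
- spool: gold thread spool, 40 mm across, 50 mm high; bystander, origin in its underside, not to be disturbed
- mug: white mug, 76 mm across, 85 mm high; bystander, origin in its underside, not to be disturbed
- tin: flat metal tin, 60 mm across, 45 mm high; bystander, origin in its underside, not to be disturbed
- pinbox: cardboard pin box 70 x 50 x 30 mm; bystander, origin in its underside, not to be disturbed
- bell: small brass counter bell, 36 mm across, 36 mm high; bystander, origin in its underside, not to be disturbed

How it is judged:
On the way, in this order (a step that is already met when the one before it is completed fails the run):
1. every box stands squarely on the strip (x of box1 in the frame of strip between -0.007 and 0.007 m and y of box1 in the frame of strip between -0.22 and 0.22 m and angle between the x axis of each of box1, box2, box3, box4, box5 and the x axis of strip, either way round below 0.12 rad and angle between each of box1, box2, box3, box4, box5's own z axis and vertical below 0.08 rad and linear speed of each of box1, box2, box3, box4, box5 below 0.02 m/s and x of box2 in the frame of strip between -0.007 and 0.007 m and y of box2 in the frame of strip between -0.22 and 0.22 m and x of box3 in the frame of strip between -0.007 and 0.007 m and y of box3 in the frame of strip between -0.22 and 0.22 m and x of box4 in the frame of strip between -0.007 and 0.007 m and y of box4 in the frame of strip between -0.22 and 0.22 m and x of box5 in the frame of strip between -0.007 and 0.007 m and y of box5 in the frame of strip between -0.22 and 0.22 m), for 0.3 s.
2. the scanner is held steady, aimed at the label of box1 (x of label1 in the frame of window between -0.13 and -0.03 m and y of label1 in the frame of window between -0.012 and 0.012 m and z of label1 in the frame of window between -0.012 and 0.012 m and z of window in the frame of label1 above 0.02 m), for 1.2 s.
3. the scanner is held steady, aimed at the label of box2 (x of label2 in the frame of window between -0.13 and -0.03 m and y of label2 in the frame of window between -0.012 and 0.012 m and z of label2 in the frame of window between -0.012 and 0.012 m and z of window in the frame of label2 above 0.02 m), for 1.2 s.
4. the scanner is held steady, aimed at the label of box3 (x of label3 in the frame of window between -0.13 and -0.03 m and y of label3 in the frame of window between -0.012 and 0.012 m and z of label3 in the frame of window between -0.012 and 0.012 m and z of window in the frame of label3 above 0.02 m), for 1.2 s.
5. the scanner is held steady, aimed at the label of box4 (x of label4 in the frame of window between -0.13 and -0.03 m and y of label4 in the frame of window between -0.012 and 0.012 m and z of label4 in the frame of window between -0.012 and 0.012 m and z of window in the frame of label4 above 0.02 m), for 1.2 s.
6. the scanner is held steady, aimed at the label of box5 (x of label5 in the frame of window between -0.13 and -0.03 m and y of label5 in the frame of window between -0.012 and 0.012 m and z of label5 in the frame of window between -0.012 and 0.012 m and z of window in the frame of label5 above 0.02 m), for 1.2 s.
At the end, for the whole second after the job is handed in: boxes upright, centres within 7 mm of the strip's middle line, square to it within 0.12 rad; straightedge flat on the felt mat (35 mm, 0.15 rad of the mat's centre and length); scanner flat, right way up, on the rubber mat (35 mm, 0.35 rad, window either way); all at rest (all of step 1 and horizontal distance between ruler and ruler_mat below 0.035 m and angle between the x axis of ruler and the x axis of ruler_mat, either way round below 0.15 rad and height (world z) of each of ruler, scanner below 0.006 m and angle between ruler's own z axis and vertical below 0.05 rad and linear speed of each of ruler, scanner below 0.02 m/s and horizontal distance between scanner and scanner_mat below 0.035 m and angle between the x axis of scanner and the x axis of scanner_mat, either way round below 0.35 rad and angle between scanner's own z axis and vertical below 0.1 rad); the robot touches nothing.
It fails at once if the robot's fingers or arm press on a box (over 1 N) (contact force between any of the fingers, the arm and box1 above 1 N or contact force between any of the fingers, the arm and box2 above 1 N or contact force between any of the fingers, the arm and box3 above 1 N or contact force between any of the fingers, the arm and box4 above 1 N or contact force between any of the fingers, the arm and box5 above 1 N).
It fails at once if a bystander is moved more than 30 mm (distance of any of polish, spool, mug, tin, pinbox, bell from where it was at the start of the episode above 0.03 m).
Of box1, box2, box3, box4, box5 only 3 to 5 are there at a start; the rules pass over those that are not, and their reading is None.
At some moment in a run one of box1, box2, box3, box4, box5 may be knocked a few centimetres aside while the robot is not near it.
It also fails if it takes over 210 s, if anything falls off the work surface, if the arm or the gripper's body presses on something with over 40 N, if the wrist force passes 120 N, or if a joint passes its speed limit or range.

## Working session

There is one attempt and no reset: what is moved stays moved. The work goes in short steps, Python scripts to look and compute and a tool call to move; the robot and the scene stay as the last step left them, time stands still between calls to the robot, and variables do not carry over. Pictures are saved under pics/ and viewed, at most 16 in all, crops included, and the job is handed in when it is done.

Besides the shell and the picture viewer there is one more tool, called after "Call:" as a command line: name --argument value ..., lists and objects as JSON in quotes. apply_moves: Moves the arm, as the interface text tells. Its arguments: {"type":"object","properties":{"commands":{"type":"string"},"claw":{"type":"number"},"squeeze":{"type":"number"}},"required":["commands"]}

```bash
mkdir -p pics; ls
cat > h.py <<'E'
import numpy as np, cv2
from workcell import manip
def K(c): return np.array([[c['fx'],0,c['cx']],[0,c['fy'],c['cy']],[0,0,1]])
def ray(c,uv,z):
    "pixels -> world points on plane z"
    uv=np.asarray(uv,float).reshape(-1,1,2)
    n=cv2.undistortPoints(uv,K(c),np.array(c['dist_coeffs'])).reshape(-1,2)
    R=np.array(c['R']);t=np.array(c['t']);o=-R.T@t
    d=np.c_[n,np.ones(len(n))]@R
    return o+d*((z-o[2])/d[:,2])[:,None]
def depthpts(c,uv,dep):
    uv=np.asarray(uv,float).reshape(-1,1,2)
    n=cv2.undistortPoints(uv,K(c),np.array(c['dist_coeffs'])).reshape(-1,2)
    p=np.c_[n,np.ones(len(n))]*np.asarray(dep).reshape(-1,1)
    return (p-np.array(c['t']))@np.array(c['R'])
def snap(name,save=None):
    c=manip.get_calibration(name);im,d=manip.get_image(name)
    if save: cv2.imwrite('pics/'+save,im[:,:,::-1])
    return c,im,d
E
python3 - <<'E'
from h import *
for n in('top','side','wrist'):
    c,im,d=snap(n,n+'0.png'); np.savez('pics/'+n+'0.npz',im=im,d=d)
    R=np.array(c['R']);print(n,c['fx'],c['cx'],c['cy'],-R.T@np.array(c['t']),R.round(2).tolist())
s=manip.get_state();print(s)
E
```

```text
pics
top 410.65578565692124 252.78582695473676 187.51724317551725 [ 0.50551965 -0.00377932  1.20483577] [[-0.0, -1.0, -0.02], [-1.0, 0.0, -0.06], [0.06, 0.02, -1.0]]
side 386.1429901574695 254.50760179731884 192.7501474509541 [ 0.33826875 -0.78444401  0.83228332] [[0.96, -0.29, -0.02], [-0.21, -0.66, -0.72], [0.2, 0.69, -0.7]]
wrist 340.4053088427763 255.85820397575532 192.38283690379686 [0.16896229 0.50255036 0.37367501] [[0.45, 0.9, 0.0], [0.86, -0.43, 0.29], [0.26, -0.13, -0.96]]
{'time_s': 0.15, 'joint_pos': array([ 1.03871898e+00,  5.26802037e-02,  1.40145235e+00,  1.88878368e-05,
        1.68861048e+00, -7.02733987e-02]), 'dq': array([-8.34547313e-04, -1.97440536e-04, -3.43256752e-03,  1.44325311e-03,
        3.22451260e-07, -5.48617520e-04]), 'joint_efforts': array([ 1.35938742e-03, -3.81951928e+01, -3.60424089e+01, -4.99914768e-05,
        4.61452975e-03,  8.91329421e-06]), 'eef_pos': array([0.23377272, 0.4698374 , 0.23069189]), 'eef_rot': array([-1.79583118e-04,  2.28854542e-01,  9.73460460e-01, -5.46518153e-04]), 'wrist_force': array([-0.04125003, -0.73126548,  0.79961493]), 'ft_torque': array([-0.04155949,  0.03428692, -0.00870904]), 'finger_force': 0.0, 'finger_gap': 1.0029078046069808}
```

View pics/top0.png

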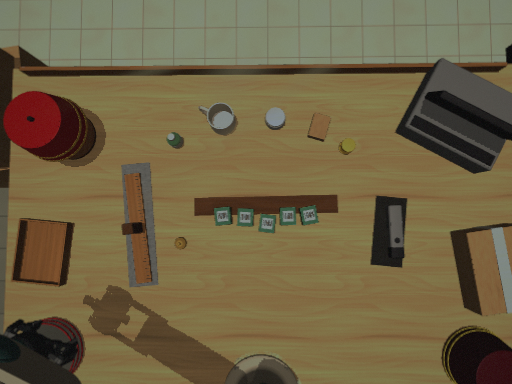

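View pics/side0.png

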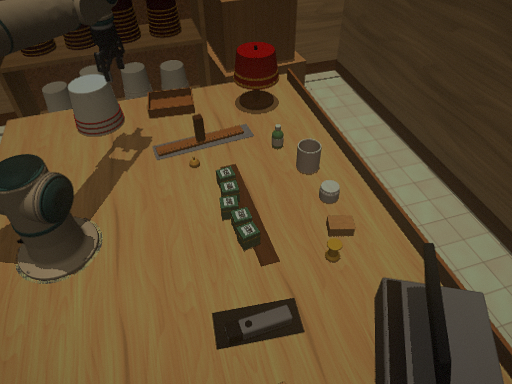

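The top view shows five boxes (labels at about (223,215), (246,217), (267,223), (288,215), (309,214)) below the strip (row 205). The ruler is at left with its post at (133,228) and the bell at (180,242). The scanner is on the black mat at (390,230). Next I'll measure these.

Run:
```python
from h import *
c=manip.get_calibration('top');f=np.load('pics/top0.npz');im=f['im'];d=f['d']
hsv=cv2.cvtColor(im,cv2.COLOR_RGB2HSV)
for p in [(130,175),(150,270),(135,190),(140,260),(133,228),(200,205),(330,203),(250,195),(216,215),(223,215),(380,220),(395,215),(395,250),(180,242),(185,260),(260,260)]:
    w=depthpts(c,[p],[d[p[1],p[0]]])[0]; print(p,im[p[1],p[0]],hsv[p[1],p[0]],w.round(3))
big=cv2.resize(im[150:300,110:420],None,fx=2.5,fy=2.5,interpolation=cv2.INTER_CUBIC);cv2.imwrite('pics/topcrop.png',big[:,:,::-1])
```

```text
(130, 175) [114  74  40] [ 14 166 114] [0.621 0.381 0.012]
(150, 270) [62 40 20] [ 14 173  62] [0.344 0.321 0.004]
(135, 190) [125  81  44] [ 14 165 125] [0.577 0.366 0.012]
(140, 260) [120  78  44] [ 13 162 120] [0.374 0.349 0.008]
(133, 228) [27 21 18] [10 85 27] [0.469 0.344 0.096]
(200, 205) [73 48 31] [ 12 147  73] [0.533 0.176 0.003]
(330, 203) [73 48 31] [ 12 147  73] [ 0.538 -0.205 -0.003]
(250, 195) [120  93  59] [ 17 130 120] [ 0.562  0.029 -0.003]
(216, 215) [69 99 79] [70 77 99] [0.503 0.124 0.05 ]
(223, 215) [67 66 63] [23 15 67] [0.503 0.104 0.053]
(380, 220) [32 30 28] [15 32 32] [ 0.488 -0.348  0.001]
(395, 215) [92 89 83] [20 25 92] [ 0.502 -0.381  0.032]
(395, 250) [35 35 33] [30 15 35] [ 0.404 -0.38   0.029]
(180, 242) [124  98  44] [ 20 165 124] [0.427 0.229 0.026]
(185, 260) [130 115  71] [ 22 116 130] [ 0.372  0.22  -0.002]
(260, 260) [132 119  75] [ 23 110 132] [ 0.372  0.001 -0.002]
```

View pics/topcrop.png

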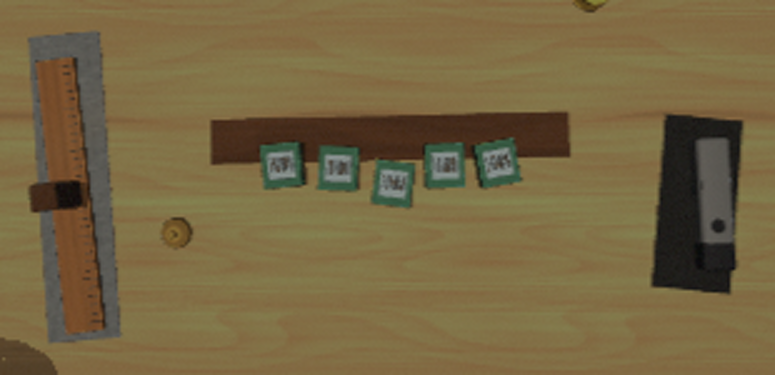

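The crop shows the strip corners, five slightly turned boxes, the felt mat with the ruler turned slightly on it, and the rubber mat with the scanner window end at bottom.

```bash
cat > m.py <<'E'
from h import *
def big(mask,roi):
    m=np.zeros(mask.shape,np.uint8);x0,y0,x1,y1=roi;m[y0:y1,x0:x1]=mask[y0:y1,x0:x1]
    cs,_=cv2.findContours(m,cv2.RETR_EXTERNAL,cv2.CHAIN_APPROX_NONE)
    return max(cs,key=cv2.contourArea).reshape(-1,2)
def rect(c,ct,z):
    w=ray(c,ct,z)[:,:2]; (cx,cy),(a,b),an=cv2.minAreaRect((w*1000).astype(np.float32))
    px=1000*z*0+2.9
    if a<b: a,b,an=b,a,an+90
    an=(an+90)%180-90
    return np.array([cx,cy,a+px,b+px,an]).round(1)   # mm, angle of long side from world x
def top(c,im,d):
    hsv=cv2.cvtColor(im,cv2.COLOR_RGB2HSV);H,S,V=[hsv[:,:,i].astype(int) for i in range(3)]
    v,u=np.mgrid[:384,:512];P=depthpts(c,np.c_[u.ravel(),v.ravel()],d.ravel()).reshape(384,512,3)
    return H,S,V,P
E
python3 - <<'E'
from m import *
c=manip.get_calibration('top');f=np.load('pics/top0.npz');im=f['im'];d=f['d']
H,S,V,P=top(c,im,d);Z=P[...,2]
print('strip',rect(c,big((V<90)&(S>120)&(Z<.02),(185,185,350,225)),0))
print('felt',rect(c,big((S<100)|(P[...,2]>.006)|((H<16)&(S>145)),(115,155,165,292)),0))
rm=(H<16)&(S>145)&(V>85)&(Z<.03)
print('ruler',rect(c,big(rm,(115,155,165,292)),.01))
pm=(Z>.09);ct=big(pm,(100,210,165,250));print('post',rect(c,ct,np.median(Z[210:250,100:165][pm[210:250,100:165]])),np.median(Z[210:250,100:165][pm[210:250,100:165]]))
print('rub',rect(c,big((V<60)|(Z>.02),(365,190,415,275)),0))
sm=Z>.018;print('scan',rect(c,big(sm,(365,190,415,275)),.032), np.median(Z[205:235,393:398]))
bm=Z>.035;m=np.zeros(Z.shape,np.uint8);m[195:240,205:330]=bm[195:240,205:330]
for ct in sorted(cv2.findContours(m,0,1)[0],key=lambda k:k[:,0,0].min()):
    if len(ct)>20: q=ct.reshape(-1,2);print('box',rect(c,q,.05),np.median(Z[q[:,1].min()+3:q[:,1].max()-3,q[:,0].min()+3:q[:,0].max()-3]))
for n,r in dict(bell=(170,232,192,252),mug=(195,95,240,135),tin=(262,105,288,132),pin=(300,108,335,142),spool=(335,135,360,157),polish=(163,128,186,150)).items():
    print(n,rect(c,big(Z>.018,r),.03))
# side: bell etc, triangulation check of post top & scanner
cs=manip.get_calibration('side');g=np.load('pics/side0.npz')
for n,p in dict(post=(198,118),scan=(265,318),bell=(195,161),box5=(249,229)).items():
    print(n,depthpts(cs,[p],[g['d'][p[1],p[0]]]).round(3))
s=manip.get_state()
from scipy.spatial.transform import Rotation as Ro
q=s['eef_rot'];print(Ro.from_quat([q[1],q[2],q[3],q[0]]).as_matrix().round(3))
E
```

```text
strip [533.  -16.4 418.8  55.7 -88.9]
felt [478.  359.9 365.3 101.9   5.4]
ruler [553.2 368.2 148.6  45.4   7.4]
post [468.7 355.6  36.3  32.1 -82.1] 0.10401131785163152
rub [ 456.2 -373.2  202.7   93.7   -5.5]
scan [ 457.5 -379.1  149.7   46.     1.2] 0.03157001483125932
box [501.8 106.9  52.6  47.7   5.6] 0.04996673171037269
box [ 4.977e+02  4.360e+01  5.330e+01  4.510e+01 -1.000e-01] 0.0503414775628509
box [480.9 -18.5  52.8  46.7  -7.4] 0.050171204680772824
box [ 5.002e+02 -7.570e+01  5.320e+01  4.770e+01 -2.000e-01] 0.05059230610067242
box [ 503.5 -135.2   52.7   47.9   10.6] 0.050214390134621145
bell [426.6 232.   24.6  23.3 -63.6]
mug [794.6 116.7 112.6  84.5  34.2]
tin [ 7.848e+02 -4.430e+01  6.450e+01  6.070e+01 -3.000e-01]
pin [ 760.1 -169.5   77.9   56.6  -14.6]
spool [ 704.6 -251.9   40.7   40.    -0.9]
polish [722.3 248.7  50.8  41.8  45. ]
post [[0.466 0.344 0.105]]
scan [[ 0.47  -0.384  0.032]]
bell [[0.423 0.225 0.02 ]]
box5 [[ 0.505 -0.137  0.049]]
[[-0.895  0.446 -0.001]
 [ 0.446  0.895 -0.001]
 [ 0.    -0.001 -1.   ]]
```

```bash
cat > plan.py <<'E'
import sys
from h import *
from scipy.spatial.transform import Rotation as Ro
def pose():
    s=manip.get_state();q=s['eef_rot'];return s,np.array(s['eef_pos']),Ro.from_quat([q[1],q[2],q[3],q[0]]).as_matrix()
def plan(wps,step=40,tw=8):
    """wps: [(x,y,z mm, yaw of tool y deg)]; prints 5-row calls in tool axes"""
    s,p,R=pose();p=p*1000;psi=np.degrees(np.arctan2(R[1,1],R[0,1]))
    print('at',p.round(1),'psi',round(psi,1),'t',round(s['time_s'],1),'q6',round(np.degrees(s['joint_pos'][5]),1),'tilt',(R[:,2]).round(4))
    for w in wps:
        g=np.array(w[:3],float);dpsi=w[3]-psi
        n=max(1,int(np.ceil(max(np.linalg.norm(g-p)/step,abs(dpsi)/tw))));rows=[]
        start=p.copy();err=0
        for i in range(n):
            a=np.radians(psi)            # R: y=(cos,sin), z=down, x=y cross z
            yv=np.array([np.cos(a),np.sin(a),0]);zv=np.array([0,0,-1.]);xv=np.cross(yv,zv)
            d=start+(g-start)*(i+1)/n-p
            r=np.round([d@xv,d@yv,d@zv],1 if n==1 else 0)
            if i==n-1: r=np.round([d@xv,d@yv,d@zv],1)
            t=round(-(w[3]-psi)/(n-i),1)
            p=p+r[0]*xv+r[1]*yv+r[2]*zv;psi-=t
            rows.append(' '.join('%g'%(k+0) for k in [*r,t]))
        for i in range(0,n,5): print(w,'|','; '.join(rows[i:i+5]))
if __name__=='__main__': plan(eval(sys.argv[1]),*[float(k) for k in sys.argv[2:]])
E
python3 plan.py "[(468.5,355.5,200,97.4),(468.5,355.5,74,97.4)]" 35
```

```text
at [233.8 469.8 230.7] psi 63.5 t 0.1 q6 -4.0 tilt [-6.e-04 -1.e-03 -1.e+00]
(468.5, 355.5, 200, 97.4) | -33 0 4 -4.2; -32 -2 4 -4.2; -33 -4 4 -4.2; -31 -7 3 -4.3; -32 -9 4 -4.2
(468.5, 355.5, 200, 97.4) | -30 -12 4 -4.3; -30 -14 4 -4.2; -28.4 -15.5 3.7 -4.3
(468.5, 355.5, 74, 97.4) | 0 0 31 0; 0 0 32 0; 0 0 31 0; 0 0 32 0
```

Call:
apply_moves --commands "-33 0 4 -4.2; -32 -2 4 -4.2; -33 -4 4 -4.2; -31 -7 3 -4.3; -32 -9 4 -4.2" --claw 1

```text
time_s: 0.65
eef_pos: [0.3819, 0.3982, 0.212]
eef_rot: [-0.0, 0.045, 0.999, -0.0]
wrist_force: [0.2, 0.2, -1.0]
finger_gap: 1.002
finger_force: 0.0
```

Call:
apply_moves --commands "-30 -12 4 -4.3; -30 -14 4 -4.2; -28.4 -15.5 3.7 -4.3; 0 0 0 0; 0 0 0 0"

```text
time_s: 1.15
eef_pos: [0.4688, 0.3553, 0.1999]
eef_rot: [-0.001, -0.064, 0.998, -0.0]
wrist_force: [-1.1, 0.9, -0.6]
finger_gap: 0.997
finger_force: 0.0
```

Run:
```python
from plan import *
plan([(468.5,355.5,74,97.4)])
c,im,d=snap('wrist','w1.png');np.savez('pics/w1.npz',im=im,d=d)
np.save('pics/w1c.npy',c,allow_pickle=True)
```

```text
at [468.8 355.3 199.9] psi 97.3 t 1.1 q6 -63.8 tilt [-1.2e-03 -4.0e-04 -1.0e+00]
(468.5, 355.5, 74, 97.4) | 0 0 31 0; 0 0 32 0; 0 0 31 0; 0.2 0.2 31.9 -0.1
```

View pics/w1.png

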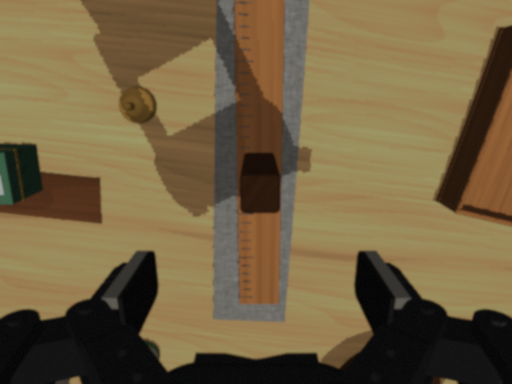

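The wrist view shows the post top at about (260,195), centred between the fingers. The mat's far edge runs (214,320) to (284,320), and its side edges run from (217,0) and (308,0).

Run:
```python
from m import *
c=np.load('pics/w1c.npy',allow_pickle=True).item();f=np.load('pics/w1.npz')
H,S,V,P=top(c,f['im'],f['d']);Z=P[...,2]
pm=Z>.09;ct=big(pm,(200,120,320,230));z=np.median(Z[120:230,200:320][pm[120:230,200:320]]);print('post',rect(c,ct,z),z)
q=ray(c,[(217,3),(214,320),(308,3),(284,320),(239,303),(279,303),(284,3)],0);print((q*1000).round(0))
a=lambda i,j:np.degrees(np.arctan2(*(q[j]-q[i])[[1,0]]))
print(a(1,0),a(3,2))
# ruler right edge at z=.01
r=ray(c,[(279,303),(284,20),(239,303),(236,20)],.01);print((r*1000).round(0),np.degrees(np.arctan2(*(r[0]-r[1])[[1,0]])),np.degrees(np.arctan2(*(r[2]-r[3])[[1,0]])))
# felt in top view: corners
ct=manip.get_calibration('top');k=[(110+28/2.5,150+38/2.5),(110+100/2.5,150+32/2.5),(110+120/2.5,150+335/2.5),(110+49/2.5,150+342/2.5)]
w=ray(ct,k,0)*1000;print(w.round(0),w.mean(0))
for i,j in((3,0),(2,1)):print(np.degrees(np.arctan2(*(w[j]-w[i])[[1,0]])))
```

```text
post [467.3 357.7  34.9  32.7   7.3] 0.10540727704936945
[[324. 301.   0.]
 [665. 330.   0.]
 [314. 384.   0.]
 [655. 413.   0.]
 [638. 357.   0.]
 [632. 404.   0.]
 [317. 362.   0.]]
-175.137083426872 -175.04659648674854
[[625. 402.  10.]
 [333. 363.  10.]
 [631. 357.  10.]
 [339. 321.  10.]] 7.534100236097804 7.040663180798531
[[652. 412.   0.]
 [658. 326.   0.]
 [304. 298.   0.]
 [296. 380.   0.]] [477.35109566 353.90190245   0.        ]
5.012838545658454
4.566025341032162
```

Call:
apply_moves --commands "0 0 31 0; 0 1 32 0; 0 0 31 0; 1 0 32 0; 0 0 0 0"

```text
time_s: 1.7
eef_pos: [0.4641, 0.3557, 0.0698]
eef_rot: [-0.004, -0.065, 0.998, -0.002]
wrist_force: [-0.6, 0.3, -1.3]
finger_gap: 1.003
finger_force: 0.0
```

Call:
apply_moves --commands "0 0 0 0; 0 0 0 0; 0 0 0 0; 0 0 0 0; 0 0 0 0" --claw -1 --squeeze 60

```text
time_s: 2.2
eef_pos: [0.4682, 0.3574, 0.0765]
eef_rot: [0.001, -0.065, 0.998, 0.001]
wrist_force: [-1.7, 1.0, 6.6]
finger_gap: 0.341
finger_force: 60.9
```

Call:
apply_moves --commands "0 0 0 0; 0 0 0 0; 0 0 -5 0; 0 0 -15 0; 0 0 -20 0"

```text
time_s: 2.7
eef_pos: [0.4667, 0.3559, 0.1141]
eef_rot: [-0.002, -0.065, 0.998, -0.001]
wrist_force: [-0.5, 0.1, -3.6]
finger_gap: 0.339
finger_force: 59.5
```

Call:
apply_moves --commands "0 0 -20 0; 0 0 -20 0; 0 0 -10 0; 0 0 0 0; 0 0 0 0"

```text
time_s: 3.2
eef_pos: [0.4672, 0.3563, 0.1638]
eef_rot: [-0.001, -0.065, 0.998, -0.0]
wrist_force: [-0.4, 0.5, -3.7]
finger_gap: 0.339
finger_force: 59.8
```

```bash
python3 plan.py "[(420,-14,164,1.1),(420,-14,76,1.1)]" 35 6
```

```text
at [467.2 356.3 163.8] psi 97.4 t 3.2 q6 -63.7 tilt [-1.e-03 -7.e-04 -1.e+00]
(420, -14, 164, 1.1) | 6 -21 0 5.7; 3 -22 0 5.7; 1 -22 0 5.7; -1 -22 0 5.7; -3 -22 0 5.7
(420, -14, 164, 1.1) | -5 -21 0 5.7; -7 -21 0 5.6; -9 -19 0 5.7; -12 -19 0 5.6; -13 -18 0 5.7
(420, -14, 164, 1.1) | -15 -16 0 5.6; -16 -15 0 5.7; -17 -13 0 5.6; -19 -11 0 5.7; -20 -10 0 5.6
(420, -14, 164, 1.1) | -21 -7 0 5.7; -21.2 -5.5 -0.2 5.6
(420, -14, 76, 1.1) | 0 0 29 0; 0 0 30 0; 0 0 29 0
```

Call:
apply_moves --commands "6 -21 0 5.7; 3 -22 0 5.7; 1 -22 0 5.7; -1 -22 0 5.7; -3 -22 0 5.7"

```text
time_s: 3.7
eef_pos: [0.453, 0.246, 0.163]
eef_rot: [-0.001, 0.185, 0.983, -0.001]
wrist_force: [0.3, -0.0, -3.5]
finger_gap: 0.342
finger_force: 60.3
```

Call:
apply_moves --commands "-5 -21 0 5.7; -7 -21 0 5.6; -9 -19 0 5.7; -12 -19 0 5.6; -13 -18 0 5.7"

```text
time_s: 4.2
eef_pos: [0.439, 0.1376, 0.1631]
eef_rot: [-0.001, 0.419, 0.908, -0.001]
wrist_force: [0.6, 0.7, -2.9]
finger_gap: 0.341
finger_force: 60.3
```

Call:
apply_moves --commands "-15 -16 0 5.6; -16 -15 0 5.7; -17 -13 0 5.6; -19 -11 0 5.7; -20 -10 0 5.6"

```text
time_s: 4.7
eef_pos: [0.4248, 0.0291, 0.1632]
eef_rot: [-0.001, 0.628, 0.778, -0.001]
wrist_force: [-0.6, -0.0, -2.9]
finger_gap: 0.34
finger_force: 60.3
```

Call:
apply_moves --commands "-21 -7 0 5.7; -21 -5.5 0 5.6; 0 0 0 0; 0 0 0 0; 0 0 0 0"

```text
time_s: 5.2
eef_pos: [0.4201, -0.0129, 0.164]
eef_rot: [-0.001, 0.699, 0.715, -0.0]
wrist_force: [0.6, 0.2, -3.2]
finger_gap: 0.342
finger_force: 60.3
```

Run:
```python
from plan import *
plan([(418,-14,76,1.1),(485,-13,76,1.1)],15)
c,im,d=snap('top');big=cv2.resize(im[150:300,110:420],None,fx=2.5,fy=2.5,interpolation=cv2.INTER_CUBIC);cv2.imwrite('pics/t2.png',big[:,:,::-1])
c,im,d=snap('wrist');np.savez('pics/w2.npz',im=im,d=d);np.save('pics/w2c.npy',c,allow_pickle=True);cv2.imwrite('pics/w2.png',im[:,:,::-1])
```

```text
at [420.1 -12.9 164. ] psi 1.2 t 5.2 q6 -8.1 tilt [-1.e-03  5.e-04 -1.e+00]
(418, -14, 76, 1.1) | 0 0 15 0; 0 -1 14 0; -1 0 15 0; 0 0 15 0; 0 -1 14 0.1
(418, -14, 76, 1.1) | 0 -0.1 15 0
(485, -13, 76, 1.1) | 0 13 0 0; 0 14 0 0; 0 13 0 0; 0 14 0 0; -0.4 13 0 0
```

View pics/w2.png

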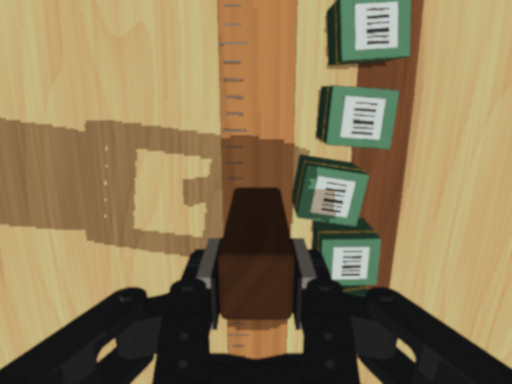

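The wrist view shows the bar (edge near column 295) clear of the boxes, with the strip's far edge from (424,0) to (384,290).

Run:
```python
from h import *
c=np.load('pics/w2c.npy',allow_pickle=True).item()
f=np.load('pics/w2.npz');im=f['im'];hsv=cv2.cvtColor(im,cv2.COLOR_RGB2HSV).astype(int)
# strip far edge: brightness step from right
def edge(rows,lo,hi,z,nm):
    p=[]
    for v in rows:
        g=cv2.GaussianBlur(im[v:v+1,:,1].astype(np.float32),(5,1),0)[0];dg=np.diff(g)
        u=lo+np.argmax(np.abs(dg[lo:hi]));p.append((u+.5,v))
    w=ray(c,p,z)*1000;l=cv2.fitLine(w[:,:2].astype(np.float32),cv2.DIST_HUBER,0,.01,.01).ravel()
    x0=l[2]+(-14-l[3])*l[0]/l[1];print(nm,'x at y=-14:',x0,'ang',np.degrees(np.arctan2(-l[0],l[1])))
edge(range(5,270,5),380,440,0,'strip far')
edge(range(5,130,5),285,305,.100,'bar front')
edge(range(5,180,5),212,228,.100,'bar back')
```

```text
strip far x at y=-14: 560.9373 ang -178.9598
bar front x at y=-14: 444.91638 ang -178.543
bar back x at y=-14: 400.2616 ang -178.57336
```

Call:
apply_moves --commands "0 0 20 0; 0 -1 20 0; -1 0 20 0; 0 0 20 0; 0 -1 8 0"

```text
time_s: 5.8
eef_pos: [0.4181, -0.0139, 0.0761]
eef_rot: [-0.001, 0.7, 0.715, -0.0]
wrist_force: [-22.7, 5.0, 57.1]
finger_gap: 0.343
finger_force: 68.4
```

```bash
python3 plan.py "[(470,-13.5,76,1.1),(484,-13,76,1.1)]" 8
```

```text
at [418.1 -13.9  76.1] psi 1.2 t 5.8 q6 -8.2 tilt [-1.1e-03  7.0e-04 -1.0e+00]
(470, -13.5, 76, 1.1) | 0 7 0 0; 0 8 0 0; 0 7 0 0; 0 8 0 0; -1 7 0 0
(470, -13.5, 76, 1.1) | 0 7 0 0.1; 0.3 7.9 0.1 0
(484, -13, 76, 1.1) | 0 7 0 0; 0.2 7 0 0
```

Call:
apply_moves --commands "0 0 -2 0; 0 0 -2 0; 0 0 0 0; 0 0 0 0"

```text
time_s: 6.2
eef_pos: [0.4185, -0.0145, 0.0809]
eef_rot: [0.0, 0.7, 0.714, 0.0]
wrist_force: [-0.1, -0.1, -3.3]
finger_gap: 0.336
finger_force: 60.6
```

Run:
```python
from plan import *
s,p,R=pose();print(p,s['wrist_force'],s['ft_torque'])
c,im,d=snap('side');cv2.imwrite('pics/s3.png',cv2.resize(im[130:290,130:330],None,fx=4,fy=3.7,interpolation=cv2.INTER_CUBIC)[:,:,::-1])
```

```text
[ 0.41850213 -0.01450997  0.08085346] [-0.06650859 -0.05026468 -3.27328936] [-0.02828502  0.01942425  0.03687143]
```

View pics/s3.png

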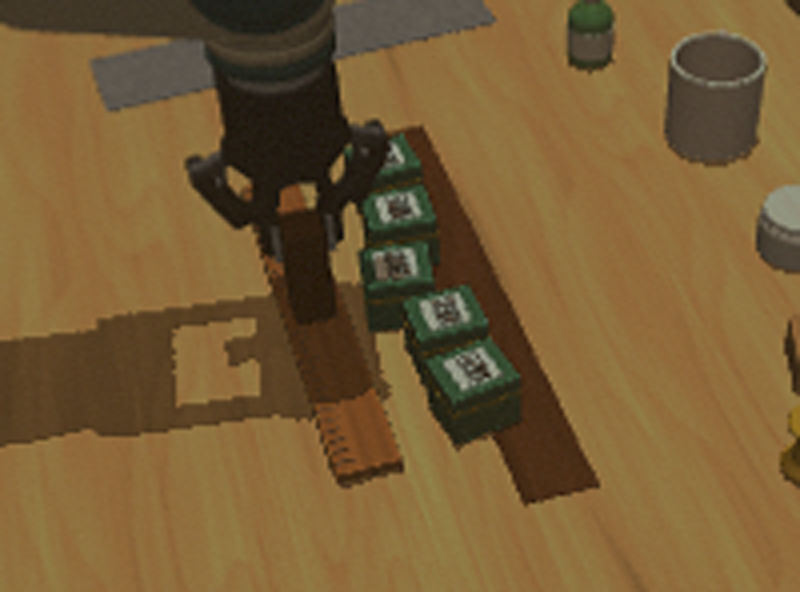

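Call:
apply_moves --commands "0 6 1 0.4; 0 6 0 0; 0 6 0 0; 0 6 0 0; 0 6 0 0"

```text
time_s: 6.75
eef_pos: [0.4488, -0.0141, 0.0794]
eef_rot: [-0.0, 0.703, 0.712, -0.0]
wrist_force: [-0.9, -0.4, -3.4]
finger_gap: 0.34
finger_force: 60.7
```

Call:
apply_moves --commands "0 6 0 0; 0 6 0 0; 0 5 0 0; 0 5 0 0; 0 4 0 0"

```text
time_s: 7.25
eef_pos: [0.4746, -0.0138, 0.0793]
eef_rot: [-0.0, 0.703, 0.712, -0.0]
wrist_force: [-3.6, -0.4, -3.4]
finger_gap: 0.343
finger_force: 60.6
```

Call:
apply_moves --commands "0 4 0 0; 0 2 0 0; 0 0 0 0; 0 0 0 0"

```text
time_s: 7.65
eef_pos: [0.4807, -0.0138, 0.0798]
eef_rot: [0.0, 0.703, 0.712, 0.0]
wrist_force: [-1.1, -0.4, -4.6]
finger_gap: 0.341
finger_force: 60.6
```

```bash
cat > boxes.py <<'E'
from m import *
from plan import pose
def boxes(name='top',roi=(195,190,340,240),save=None):
    c,im,d=snap(name,save);H,S,V,P=top(c,im,d);Z=P[...,2]
    # labels: white on top faces
    x0,y0,x1,y1=roi
    m=np.zeros(Z.shape,np.uint8);m[y0:y1,x0:x1]=((H>35)&(H<95)&(S>55)&(abs(Z-.05)<.012))[y0:y1,x0:x1]
    m=cv2.morphologyEx(m,cv2.MORPH_CLOSE,np.ones((9,9)) if name=='wrist' else np.ones((3,3)))
    for ct in sorted(cv2.findContours(m,cv2.RETR_EXTERNAL,1)[0],key=lambda k:k[:,0,0].min()):
        if cv2.contourArea(ct)>60: print(name,rect(c,ct.reshape(-1,2),.05))
    sm=np.zeros(Z.shape,bool);sm=(V<90)&(S>120)&(Z<.02)
    return c,im,d
if __name__=='__main__':
    s,p,R=pose();print(p.round(4),s['wrist_force'].round(1),s['time_s'])
    boxes()
    c,im,d=boxes('wrist',(0,0,512,384));np.savez('pics/wl.npz',im=im,d=d);np.save('pics/wlc.npy',c,allow_pickle=True);cv2.imwrite('pics/wl.png',im[:,:,::-1])
E
python3 boxes.py
```

```text
[ 0.4807 -0.0138  0.0798] [-1.1 -0.4 -4.6] 7.65
top [5.273e+02 1.055e+02 5.080e+01 4.520e+01 1.000e-01]
top [539.4 -77.3  45.1  31.   89.8]
top [ 529.4 -138.8   50.8   44.9   -0.6]
wrist [508.3 -82.9  29.2  10.8  89.8]
wrist [528.8 -12.5  53.7  49.5   0.7]
wrist [528.2  44.9  53.8  46.4   0.8]
wrist [527.8  92.   53.8  22.6   2. ]
wrist [ 5.413e+02 -5.190e+01  1.980e+01  1.180e+01 -1.000e-01]
```

Call:
apply_moves --commands "0 2 0 -0.2; 0 2 0 0; 0 0.7 0 0; 0 0 0 0; 0 0 0 0"

```text
time_s: 8.25
eef_pos: [0.4849, -0.0137, 0.0797]
eef_rot: [-0.0, 0.701, 0.713, -0.0]
wrist_force: [-5.7, -0.6, -0.4]
finger_gap: 0.343
finger_force: 61.1
```

```bash
python3 boxes.py; python3 plan.py "[(410,-14,80,1)]" 12
```

```text
[ 0.4849 -0.0137  0.0797] [-5.7 -0.6 -0.4] 8.25
top [5.302e+02 1.055e+02 5.090e+01 4.520e+01 1.000e-01]
top [ 535.  -138.8   50.8   44.9   -0.6]
wrist [512.6 -82.5  29.2  10.9 -90. ]
wrist [532.8 -12.2  53.6  49.5   0.8]
wrist [532.   45.1  53.7  46.3   1. ]
wrist [531.2  91.9  53.9  23.    2.2]
wrist [545.4 -50.3  18.7  11.2 -12.5]
at [484.9 -13.7  79.7] psi 0.9 t 8.3 q6 -6.9 tilt [-4.e-04 -0.e+00 -1.e+00]
(410, -14, 80, 1) | 0 -11 0 0; 0 -10 0 0; 0 -11 0 0; 1 -11 0 0; 0 -10 0 0
(410, -14, 80, 1) | 0 -11 0 0; -0.1 -10.9 -0.3 -0.1
```

View pics/wl.png

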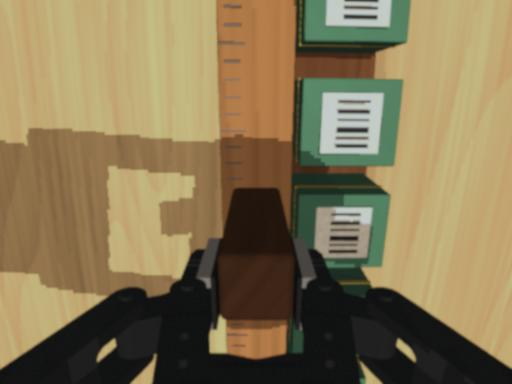

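The wrist view shows the boxes flush with the bar edge and the strip hidden beneath them (strip edge at about column 375). Now I'll retreat and return the ruler.

Call:
apply_moves --commands "0 -5 0 0; 0 -12 0 0; 0 -15 0 0; 0 -16 0 0; 0 -16 0 0"

```text
time_s: 8.85
eef_pos: [0.421, -0.0147, 0.0798]
eef_rot: [0.001, 0.701, 0.713, 0.001]
wrist_force: [0.0, -0.5, -3.7]
finger_gap: 0.339
finger_force: 60.7
```

Call:
apply_moves --commands "0 -11 -20 0; 0 0 -25 0; 0 0 -25 0; 0 0 -15 0; 0 0 0 0"

```text
time_s: 9.35
eef_pos: [0.4117, -0.015, 0.1673]
eef_rot: [0.003, 0.701, 0.713, 0.002]
wrist_force: [-0.2, -0.6, -2.9]
finger_gap: 0.342
finger_force: 60.9
```

```bash
python3 plan.py "[(478,355,165,94.9),(478,355,85,94.9)]" 35 6
```

```text
at [411.7 -15.  167.3] psi 0.9 t 9.3 q6 -8.2 tilt [ 7.2e-03 -6.0e-04 -1.0e+00]
(478, 355, 165, 94.9) | 23 5 0 -5.9; 23 6 0 -5.9; 21 10 0 -5.9; 21 11 1 -5.9; 19 13 0 -5.9
(478, 355, 165, 94.9) | 18 16 0 -5.9; 16 17 0 -5.9; 15 18 0 -5.9; 12 20 0 -5.8; 10 21 0 -5.9
(478, 355, 165, 94.9) | 8 22 1 -5.8; 6 23 0 -5.9; 3 23 0 -5.8; 1 24 0 -5.9; -1 23 0 -5.8
(478, 355, 165, 94.9) | -4 23.5 0.3 -5.9
(478, 355, 85, 94.9) | 0 0 27 0; 0 0 26 0; 0 0 27 0
```

Call:
apply_moves --commands "23 5 0 -5.9; 23 6 0 -5.9; 21 10 0 -5.9; 21 11 1 -5.9; 19 13 0 -5.9"

```text
time_s: 9.85
eef_pos: [0.4305, 0.1015, 0.1622]
eef_rot: [-0.0, 0.495, 0.869, -0.0]
wrist_force: [0.1, -0.3, -4.0]
finger_gap: 0.341
finger_force: 60.8
```

Call:
apply_moves --commands "18 16 0 -5.9; 16 17 0 -5.9; 15 18 0 -5.9; 12 20 0 -5.8; 10 21 0 -5.9"

```text
time_s: 10.35
eef_pos: [0.4513, 0.2171, 0.1622]
eef_rot: [-0.0, 0.258, 0.966, -0.0]
wrist_force: [-0.1, 0.9, -2.8]
finger_gap: 0.34
finger_force: 60.8
```

Call:
apply_moves --commands "8 22 1 -5.8; 6 23 0 -5.9; 3 23 0 -5.8; 1 24 0 -5.9; -1 23 0 -5.8"

```text
time_s: 10.85
eef_pos: [0.472, 0.3326, 0.1609]
eef_rot: [-0.0, 0.006, 1.0, -0.0]
wrist_force: [-0.6, -0.0, -3.8]
finger_gap: 0.341
finger_force: 60.8
```

Call:
apply_moves --commands "-4 23.5 0 -5.9; 0 0 0 0; 0 0 20 0; 0 0 0 0; 0 0 0 0"

```text
time_s: 11.35
eef_pos: [0.4761, 0.3545, 0.1416]
eef_rot: [-0.001, -0.043, 0.999, -0.0]
wrist_force: [0.8, -0.6, -2.4]
finger_gap: 0.34
finger_force: 61.1
```

Run:
```python
from boxes import *
from plan import plan
plan([(478,355,82,94.9)],20)
boxes(save='t4.png')
c,im,d=snap('wrist','w4.png')
```

```text
at [476.1 354.5 141.6] psi 94.9 t 11.3 q6 -61.8 tilt [-0.0016 -0.001  -1.    ]
(478, 355, 82, 94.9) | -1 0 20 0; 0 0 20 0; -1 0.4 19.6 0
top [5.302e+02 1.055e+02 5.090e+01 4.520e+01 1.000e-01]
top [ 5.30e+02  4.50e+01  5.07e+01  4.23e+01 -1.00e-01]
top [ 5.326e+02 -1.410e+01  5.060e+01  4.230e+01 -2.000e-01]
top [ 5.324e+02 -7.720e+01  5.070e+01  4.500e+01 -4.000e-01]
top [ 557.3 -172.6   45.1   33.8   89.8]
```

View pics/t4.png

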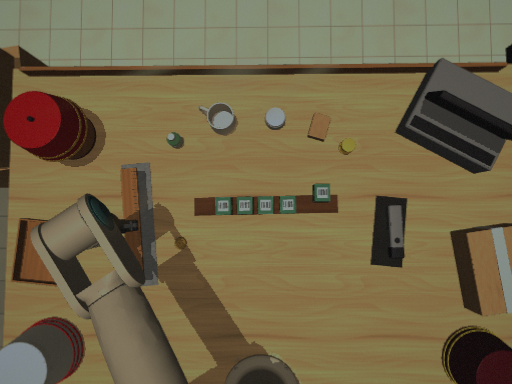

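The top view shows box5 knocked to about (321,192), behind the strip, with the other four still on it. I'll pull it back using the ruler from the far side.

```bash
python3 plan.py "[(476,354,185,94.9),(640,-60,185,1),(640,-60,80,1)]" 35 6
```

```text
at [476.7 354.9 143.3] psi 94.9 t 11.4 q6 -61.8 tilt [ 9.e-04  7.e-04 -1.e+00]
(476, 354, 185, 94.9) | 0 0 -21 0; 0.8 -0.9 -20.7 0
(640, -60, 185, 1) | -8 -27 0 5.9; -11 -25 0 5.9; -13 -25 0 5.9; -16 -23 0 5.9; -18 -21 0 5.9
(640, -60, 185, 1) | -20 -19 0 5.9; -22 -17 0 5.9; -23 -15 0 5.8; -25 -12 0 5.9; -27 -10 0 5.8
(640, -60, 185, 1) | -27 -7 0 5.9; -27 -4 0 5.8; -28 -2 0 5.9; -28 2 0 5.8; -27 4 0 5.9
(640, -60, 185, 1) | -27 7.3 0 5.8
(640, -60, 80, 1) | 0 0 35 0; 0 0 35 0; 0 0 35 0
```

Call:
apply_moves --commands "0 0 -21 0; 0.8 -0.9 -20.7 0; -8 -27 0 5.9; -11 -25 0 5.9; -13 -25 0 5.9"

```text
time_s: 11.95
eef_pos: [0.5071, 0.2756, 0.1856]
eef_rot: [0.001, 0.113, 0.994, 0.001]
wrist_force: [-0.0, 0.4, -4.2]
finger_gap: 0.34
finger_force: 61.2
```

Call:
apply_moves --commands "-16 -23 0 5.9; -18 -21 0 5.9; -20 -19 0 5.9; -22 -17 0 5.9; -23 -15 0 5.8"

```text
time_s: 12.45
eef_pos: [0.5583, 0.1464, 0.1854]
eef_rot: [0.001, 0.362, 0.932, 0.001]
wrist_force: [0.1, -0.5, -3.5]
finger_gap: 0.34
finger_force: 61.2
```

Call:
apply_moves --commands "-25 -12 0 5.9; -27 -10 0 5.8; -27 -7 0 5.9; -27 -4 0 5.8; -28 -2 0 5.9"

```text
time_s: 12.95
eef_pos: [0.6095, 0.0163, 0.1854]
eef_rot: [0.001, 0.586, 0.81, 0.001]
wrist_force: [-0.3, -0.3, -2.6]
finger_gap: 0.336
finger_force: 61.2
```

Call:
apply_moves --commands "-28 2 0 5.8; -27 4 0 5.9; -27 7.3 0 5.8; 0 0 0 0; 0 0 0 0"

```text
time_s: 13.45
eef_pos: [0.6401, -0.0602, 0.1848]
eef_rot: [0.0, 0.701, 0.713, 0.0]
wrist_force: [0.2, 0.4, -3.8]
finger_gap: 0.34
finger_force: 61.3
```

Run:
```python
from boxes import *
from plan import plan
plan([(640,-60,80,1)],22)
c,im,d=snap('wrist','w5.png')
c,im,d=snap('side');cv2.imwrite('pics/s5.png',cv2.resize(im[130:290,180:380],None,fx=3,fy=3)[:,:,::-1])
```

```text
at [640.1 -60.2 184.8] psi 1.0 t 13.4 q6 -9.7 tilt [ 8.e-04  4.e-04 -1.e+00]
(640, -60, 80, 1) | 0 0 21 0; 0 0 21 0; 0 0 21 0; 0 0 21 0; 0.2 -0.1 20.8 0
```

View pics/w5.png

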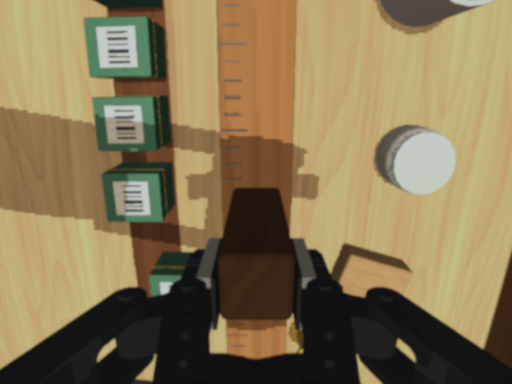

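The wrist view shows the bar clear on the far side, with box5 at about (178,270) between the bar and the strip. The pinbox (370,280) and tin (420,160) are clear.

Call:
apply_moves --commands "0 0 22 0; 0 0 22 0; 0 0 22 0; 0 0 22 0; 0 0 17 0"

```text
time_s: 14.05
eef_pos: [0.6395, -0.0584, 0.0781]
eef_rot: [-0.001, 0.7, 0.714, -0.0]
wrist_force: [1.0, -0.2, -4.1]
finger_gap: 0.339
finger_force: 61.2
```

Call:
apply_moves --commands "0 0 0 0; 0 -6 0 0; 0 -6 0 0; 0 -6 0 0; 0 -6 0 0"

```text
time_s: 14.55
eef_pos: [0.6156, -0.0601, 0.08]
eef_rot: [0.0, 0.701, 0.714, 0.0]
wrist_force: [-0.9, -0.3, -3.4]
finger_gap: 0.343
finger_force: 62.1
```

Call:
apply_moves --commands "0 -6 0 0; 0 -6 0 0; 0 -5 0 0; 0 -5 0 0; 0 -5 0 0"

```text
time_s: 15.05
eef_pos: [0.5888, -0.0607, 0.0795]
eef_rot: [0.0, 0.701, 0.714, 0.0]
wrist_force: [1.5, -0.0, -2.6]
finger_gap: 0.339
finger_force: 62.1
```

Call:
apply_moves --commands "0 -4 0 0; 0 -1.5 0 0; 0 0 0 0; 0 0 0 0"

```text
time_s: 15.45
eef_pos: [0.5833, -0.0607, 0.079]
eef_rot: [-0.0, 0.701, 0.713, -0.0]
wrist_force: [0.6, -1.1, -3.0]
finger_gap: 0.337
finger_force: 62.0
```

```bash
python3 boxes.py
python3 - <<'E'
import cv2
from h import *
c,im,d=snap('top');cv2.imwrite('pics/t6.png',cv2.resize(im[170:240,190:370],None,fx=4,fy=4,interpolation=cv2.INTER_CUBIC)[:,:,::-1])
E
```

```text
[ 0.5833 -0.0607  0.079 ] [ 0.6 -1.1 -3. ] 15.45
top [5.302e+02 1.055e+02 5.090e+01 4.520e+01 1.000e-01]
top [ 5.30e+02  4.50e+01  5.07e+01  4.23e+01 -1.00e-01]
top [ 5.377e+02 -1.764e+02  5.050e+01  4.210e+01 -2.000e-01]
wrist [533.9  38.1  53.8  34.1   0.8]
wrist [534.8 -13.9  53.9  46.7   1.2]
wrist [535.6 -74.8  53.9  50.8   1.1]
wrist [ 517.5 -158.7   27.5    8.9   77.3]
```

View pics/t6.png

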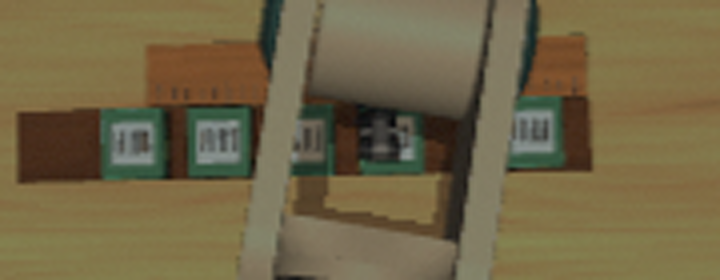

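All five boxes are now on the strip, box5 at about (537,132) in the crop. I'll retreat and return the ruler again.

Call:
apply_moves --commands "0 4 0 0; 0 12 0 0; 0 18 0 0; 0 18 0 0; 0 0 -25 0"

```text
time_s: 16.1
eef_pos: [0.6348, -0.0593, 0.0995]
eef_rot: [-0.003, 0.701, 0.714, -0.002]
wrist_force: [-0.7, 0.3, -3.9]
finger_gap: 0.342
finger_force: 62.3
```

Call:
apply_moves --commands "0 0 -25 0; 0 0 -25 0; 0 0 -25 0; 0 0 -8 0; 0 0 0 0"

```text
time_s: 16.6
eef_pos: [0.6362, -0.0598, 0.1885]
eef_rot: [0.001, 0.701, 0.714, 0.001]
wrist_force: [0.5, 0.1, -2.9]
finger_gap: 0.342
finger_force: 62.5
```

```bash
python3 plan.py "[(478,355,185,94.9),(478,355,79,94.9)]" 35 6
```

```text
at [636.2 -59.8 188.5] psi 1.0 t 16.6 q6 -9.7 tilt [ 2.7e-03 -3.0e-04 -1.0e+00]
(478, 355, 185, 94.9) | 26 -9 0 -5.9; 27 -7 0 -5.9; 28 -4 1 -5.9; 27 -1 0 -5.9; 28 2 0 -5.9
(478, 355, 185, 94.9) | 27 4 0 -5.9; 27 8 1 -5.8; 26 10 0 -5.9; 25 13 0 -5.8; 23 15 0 -5.9
(478, 355, 185, 94.9) | 21 17 0 -5.8; 20 20 1 -5.9; 18 21 0 -5.8; 15 23 0 -5.9; 13 25 0 -5.8
(478, 355, 185, 94.9) | 10.1 25.8 0.5 -5.9
(478, 355, 79, 94.9) | 0 0 26 0; 0 0 27 0; 0 0 26 0; 0 0 27 0
```

Call:
apply_moves --commands "26 -9 0 -5.9; 27 -7 0 -5.9; 28 -4 1 -5.9; 27 -1 0 -5.9; 28 2 0 -5.9"

```text
time_s: 17.1
eef_pos: [0.5851, 0.0708, 0.1838]
eef_rot: [-0.001, 0.494, 0.869, -0.001]
wrist_force: [-0.2, 0.1, -3.0]
finger_gap: 0.34
finger_force: 62.5
```

Call:
apply_moves --commands "27 4 0 -5.9; 27 8 1 -5.8; 26 10 0 -5.9; 25 13 0 -5.8; 23 15 0 -5.9"

```text
time_s: 17.6
eef_pos: [0.5354, 0.2006, 0.183]
eef_rot: [-0.001, 0.258, 0.966, -0.001]
wrist_force: [0.2, 0.7, -3.3]
finger_gap: 0.341
finger_force: 62.4
```

Call:
apply_moves --commands "21 17 0 -5.8; 20 20 1 -5.9; 18 21 0 -5.8; 15 23 0 -5.9; 13 25 0 -5.8"

```text
time_s: 18.1
eef_pos: [0.4859, 0.3298, 0.1819]
eef_rot: [-0.001, 0.006, 1.0, -0.001]
wrist_force: [0.0, 0.1, -3.7]
finger_gap: 0.34
finger_force: 62.4
```

Call:
apply_moves --commands "10 26 0.5 -5.9; 0 0 0 0; 0 0 20 0; 0 0 20 0; 0 0 0 0"

```text
time_s: 18.6
eef_pos: [0.4757, 0.3536, 0.1386]
eef_rot: [-0.004, -0.042, 0.999, -0.002]
wrist_force: [-1.4, 0.5, -3.6]
finger_gap: 0.345
finger_force: 62.3
```

Run:
```python
from boxes import *
from plan import plan
plan([(478,355,80,94.9)],20)
boxes(roi=(195,180,340,240))
```

```text
at [475.7 353.6 138.6] psi 94.9 t 18.6 q6 -61.8 tilt [-0.0074 -0.005  -1.    ]
(478, 355, 80, 94.9) | -1 0 20 0; -1 1 19 0; -0.4 0.2 19.6 0
top [5.302e+02 1.055e+02 5.090e+01 4.520e+01 1.000e-01]
top [ 5.30e+02  4.50e+01  5.07e+01  4.23e+01 -1.00e-01]
top [ 5.326e+02 -1.410e+01  5.060e+01  4.230e+01 -2.000e-01]
top [ 5.324e+02 -7.720e+01  5.070e+01  4.500e+01 -4.000e-01]
top [ 5.377e+02 -1.736e+02  5.050e+01  4.770e+01 -2.000e-01]
```

Call:
apply_moves --commands "-1 0 20 0; -1 1 19 0; 0 0 18 0; 0 0 2 0; 0 0 0 0"

```text
time_s: 19.15
eef_pos: [0.4797, 0.3563, 0.0854]
eef_rot: [0.0, -0.043, 0.999, 0.0]
wrist_force: [-0.5, 0.4, -3.1]
finger_gap: 0.34
finger_force: 62.3
```

Run:
```python
from plan import *
s,p,R=pose();print(p,s['wrist_force'])
```

```text
[0.4796601  0.35633772 0.08540541] [-0.47207193  0.38387007 -3.14244081]
```

Call:
apply_moves --commands "0 0 4 0; 0 0 2 0; 0 0 0 0; 0 0 0 0"

```text
time_s: 19.55
eef_pos: [0.4795, 0.3565, 0.0792]
eef_rot: [0.0, -0.043, 0.999, 0.0]
wrist_force: [0.4, -0.5, -3.5]
finger_gap: 0.343
finger_force: 62.4
```

Call:
apply_moves --commands "0 0 1 0; 0 0 0 0; 0 0 0 0"

```text
time_s: 19.85
eef_pos: [0.4794, 0.3565, 0.0778]
eef_rot: [0.0, -0.043, 0.999, 0.0]
wrist_force: [-0.7, -0.0, -4.2]
finger_gap: 0.342
finger_force: 62.4
```

Call:
apply_moves --commands "0 0 1 0; 0 0 0 0; 0 0 0 0"

```text
time_s: 20.15
eef_pos: [0.4793, 0.3565, 0.0768]
eef_rot: [-0.0, -0.043, 0.999, 0.0]
wrist_force: [0.6, -0.0, -2.7]
finger_gap: 0.34
finger_force: 62.4
```

Call:
apply_moves --commands "0 0 0.7 0; 0 0 0 0; 0 0 0 0"

```text
time_s: 20.45
eef_pos: [0.4794, 0.3564, 0.0761]
eef_rot: [-0.0, -0.043, 0.999, 0.0]
wrist_force: [0.2, -0.2, -2.8]
finger_gap: 0.342
finger_force: 62.4
```

Call:
apply_moves --commands "0 0 1 0; 0 0 0 0; 0 0 0 0"

```text
time_s: 20.75
eef_pos: [0.4795, 0.3566, 0.076]
eef_rot: [0.0, -0.043, 0.999, 0.0]
wrist_force: [-1.8, -2.4, 3.9]
finger_gap: 0.34
finger_force: 63.4
```

Call:
apply_moves --commands "0 0 1 0; 0 0 0 0; 0 0 0 0"

```text
time_s: 21.05
eef_pos: [0.4795, 0.3567, 0.0759]
eef_rot: [0.0, -0.043, 0.999, 0.0]
wrist_force: [-5.8, -2.5, 9.2]
finger_gap: 0.343
finger_force: 64.2
```

Call:
apply_moves --commands "0 0 1 0; 0 0 0 0; 0 0 0 0"

```text
time_s: 21.35
eef_pos: [0.4795, 0.3567, 0.0759]
eef_rot: [0.001, -0.043, 0.999, 0.0]
wrist_force: [-9.3, -3.7, 14.8]
finger_gap: 0.342
finger_force: 65.1
```

Call:
apply_moves --commands "0 0 -1.5 0; 0 0 0 0; 0 0 0 0; 0 0 0 0; 0 0 0 0" --claw 1

```text
time_s: 21.85
eef_pos: [0.4793, 0.3564, 0.0743]
eef_rot: [-0.0, -0.043, 0.999, -0.0]
wrist_force: [0.1, -0.5, 0.0]
finger_gap: 1.004
finger_force: 0.0
```

Call:
apply_moves --commands "0 0 -20 0; 0 0 -30 0; 0 0 -35 0; 0 0 -35 0; 0 0 0 0"

```text
time_s: 22.35
eef_pos: [0.4812, 0.3576, 0.2011]
eef_rot: [0.005, -0.043, 0.999, 0.003]
wrist_force: [0.1, 0.0, 0.3]
finger_gap: 1.001
finger_force: 0.0
```

Run:
```python
from boxes import *
from plan import plan
# scanner: long axis 1.2deg from world x; grip across its y
plan([(456,-375,200,91)],35,6)
c,im,d=snap('wrist');H,S,V,P=top(c,im,d);Z=P[...,2]
pm=Z>.09;m=big(pm,(200,100,320,260));z=np.median(Z[100:260,200:320][pm[100:260,200:320]]);print('post',rect(c,m,z),z)
```

```text
at [481.2 357.6 201.1] psi 94.9 t 22.4 q6 -61.8 tilt [ 0.0088  0.0058 -0.9999]
(456, -375, 200, 91) | 4 -35 0 0.2; 4 -34 0 0.2; 4 -35 0 0.2; 4 -35 0 0.2; 4 -34 0 0.2
(456, -375, 200, 91) | 3 -35 0 0.2; 4 -35 0 0.2; 3 -35 0 0.2; 3 -34 0 0.2; 4 -35 1 0.2
(456, -375, 200, 91) | 3 -35 0 0.2; 2 -35 0 0.2; 3 -35 0 0.2; 3 -34 0 0.2; 2 -35 0 0.2
(456, -375, 200, 91) | 3 -35 0 0.2; 2 -35 0 0.1; 2 -35 0 0.2; 2 -35 0 0.1; 2 -34 0 0.2
(456, -375, 200, 91) | 2.1 -35.2 0.1 0.1
post [479.2 356.7  35.   32.4   4.8] 0.10545718056206005
```

```bash
python3 plan.py "[(500,-376,190,91)]" 45 6
```

```text
at [480.4 357.1 197.8] psi 94.9 t 22.4 q6 -61.8 tilt [ 0.0051  0.0034 -1.    ]
(500, -376, 190, 91) | 3 -43 0 0.2; 2 -43 1 0.2; 2 -43 0 0.2; 2 -43 1 0.2; 2 -43 0 0.2
(500, -376, 190, 91) | 2 -44 1 0.2; 2 -43 0 0.2; 1 -43 1 0.3; 2 -43 0 0.2; 1 -43 1 0.3
(500, -376, 190, 91) | 1 -43 0 0.2; 0 -43 1 0.3; 1 -43 0 0.2; 0 -44 0 0.3; 0 -43 1 0.2
(500, -376, 190, 91) | 1 -43 0 0.3; -0.7 -42.9 0.8 0.2
```

Call:
apply_moves --commands "3 -43 0 0.2; 2 -43 1 0.2; 2 -43 0 0.2; 2 -43 1 0.2; 2 -43 0 0.2"

```text
time_s: 22.9
eef_pos: [0.4846, 0.1395, 0.1909]
eef_rot: [-0.001, -0.034, 0.999, -0.0]
wrist_force: [0.4, -0.6, -0.2]
finger_gap: 1.0
finger_force: 0.0
```

Call:
apply_moves --commands "2 -44 1 0.2; 2 -43 0 0.2; 1 -43 1 0.3; 2 -43 0 0.2; 1 -43 1 0.3"

```text
time_s: 23.4
eef_pos: [0.4899, -0.0765, 0.1883]
eef_rot: [-0.001, -0.024, 1.0, 0.0]
wrist_force: [0.4, -0.0, 0.5]
finger_gap: 1.001
finger_force: 0.0
```

Call:
apply_moves --commands "1 -43 0 0.2; 0 -43 1 0.3; 1 -43 0 0.2; 0 -44 0 0.3; 0 -43 1 0.2"

```text
time_s: 23.9
eef_pos: [0.4965, -0.2924, 0.186]
eef_rot: [-0.001, -0.013, 1.0, 0.001]
wrist_force: [0.6, 0.2, 0.2]
finger_gap: 1.003
finger_force: 0.0
```

Call:
apply_moves --commands "1 -43 0 0.3; -0.7 -42.9 0.8 0.2; 0 0 0 0; 0 0 0 0; 0 0 0 0"

```text
time_s: 24.4
eef_pos: [0.4989, -0.3756, 0.186]
eef_rot: [-0.0, -0.009, 1.0, 0.001]
wrist_force: [0.6, 0.2, 0.6]
finger_gap: 1.001
finger_force: 0.0
```

Run:
```python
from boxes import *
from plan import plan
plan([(500,-376,190,91)],35,6)
c,im,d=snap('wrist','w7.png');H,S,V,P=top(c,im,d);Z=P[...,2]
m=(Z>.02)&(Z<.045)
k=big(m,(100,0,400,290));print('scan',rect(c,k,.032),np.median(Z[m]))
print('scan body only pts x range',P[m][:,0].min(),P[m][:,0].max())
# top view corners of rubber mat and boxes
boxes(roi=(195,180,340,240))
```

```text
at [ 498.9 -375.6  186. ] psi 91.1 t 24.4 q6 -131.5 tilt [-9.0e-04  1.2e-03 -1.0e+00]
(500, -376, 190, 91) | -1.1 -0.4 -4 0.1
scan [ 458.4 -383.7  151.6   40.3    2. ] 0.03245028850819676
scan body only pts x range 0.35385001847288383 0.7458997443623236
top [5.302e+02 1.055e+02 5.090e+01 4.520e+01 1.000e-01]
top [ 5.30e+02  4.50e+01  5.07e+01  4.23e+01 -1.00e-01]
top [ 5.326e+02 -1.410e+01  5.060e+01  4.230e+01 -2.000e-01]
top [ 5.324e+02 -7.720e+01  5.070e+01  4.500e+01 -4.000e-01]
top [ 5.377e+02 -1.736e+02  5.050e+01  4.770e+01 -2.000e-01]
```

View pics/w7.png

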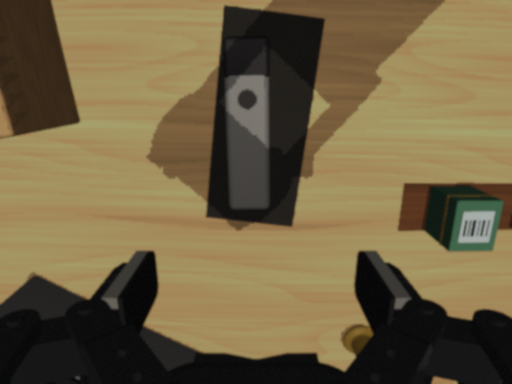

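The wrist view shows the scanner at (248,125) on the mat, with its window end at the top, towards the robot. I'll grip it near the tail so it can pivot to hang window-down.

```bash
python3 plan.py "[(513,-380,60,92),(513,-380,1,92)]" 30 6
```

```text
at [ 499.2 -375.4  186.8] psi 91.1 t 24.5 q6 -131.5 tilt [ 1.e-04  2.e-04 -1.e+00]
(513, -380, 60, 92) | -3 -1 25 -0.2; -2 -1 26 -0.2; -3 -1 25 -0.2; -3 -1 25 -0.1; -2.6 -0.9 25.8 -0.2
(513, -380, 1, 92) | 0 0 30 0; 0 0 29 0
```

Call:
apply_moves --commands "-3 -1 25 -0.2; -2 -1 26 -0.2; -3 -1 25 -0.2; -3 -1 25 -0.1; -2.6 -1 26 -0.2"

```text
time_s: 25.0
eef_pos: [0.5133, -0.3803, 0.0595]
eef_rot: [0.0, -0.018, 1.0, -0.0]
wrist_force: [0.3, 0.6, 0.3]
finger_gap: 1.001
finger_force: 0.0
```

Call:
apply_moves --commands "0 0 20 0; 0 0 20 0; 0 0 10 0; 0 0 5 0; 0 0 0 0"

```text
time_s: 25.5
eef_pos: [0.5128, -0.3809, 0.0049]
eef_rot: [-0.0, -0.017, 1.0, 0.0]
wrist_force: [0.6, 0.5, 0.4]
finger_gap: 1.003
finger_force: 0.0
```

Call:
apply_moves --commands "0 0 2 0; 0 0 0 0; 0 0 0 0"

```text
time_s: 25.8
eef_pos: [0.5129, -0.3815, 0.0035]
eef_rot: [0.0, -0.017, 1.0, -0.0]
wrist_force: [-0.4, -0.5, 0.4]
finger_gap: 0.996
finger_force: 0.0
```

Call:
apply_moves --commands "0 0 3 0; 0 0 0 0; 0 0 0 0; 0 0 0 0; 0 0 0 0" --claw -1 --squeeze 20

```text
time_s: 26.3
eef_pos: [0.5127, -0.3813, -0.0002]
eef_rot: [0.0, -0.017, 1.0, 0.0]
wrist_force: [0.9, -0.7, 0.0]
finger_gap: 0.442
finger_force: 21.4
```

Call:
apply_moves --commands "0 0 0 0; 0 0 0 0; 0 0 0 0; 0 0 0 0"

```text
time_s: 26.7
eef_pos: [0.5127, -0.3813, -0.0002]
eef_rot: [0.0, -0.017, 1.0, -0.0]
wrist_force: [-0.2, -0.7, -0.8]
finger_gap: 0.445
finger_force: 21.4
```

Run:
```python
import numpy as np
from plan import *
s,p,R=pose();print(p,s['wrist_force'],s['finger_gap'])
# arc: pivot rel. to nose bottom corner, h=20
h=21;r=np.hypot(130,h);a0=np.degrees(np.arctan2(h,130))
prev=np.array([130,h])
for th in range(6,103,6):
    q=r*np.array([np.cos(np.radians(a0+th)),np.sin(np.radians(a0+th))]);d=q-prev;prev=q
    print(th,'row: %.1f 0 %.1f 0'%(-d[0],-d[1]))
```

```text
[ 5.12703705e-01 -3.81295229e-01 -2.23825585e-04] [-0.24990914 -0.67516212 -0.78486029] 0.4445748421280966
6 row: 2.9 0 -13.5 0
12 row: 4.3 0 -13.1 0
18 row: 5.6 0 -12.6 0
24 row: 6.9 0 -11.9 0
30 row: 8.1 0 -11.1 0
36 row: 9.3 0 -10.2 0
42 row: 10.3 0 -9.2 0
48 row: 11.2 0 -8.1 0
54 row: 12.0 0 -6.9 0
60 row: 12.6 0 -5.6 0
66 row: 13.1 0 -4.2 0
72 row: 13.5 0 -2.8 0
78 row: 13.7 0 -1.4 0
84 row: 13.8 0 0.0 0
90 row: 13.7 0 1.5 0
96 row: 13.5 0 2.9 0
102 row: 13.1 0 4.3 0
```

Call:
apply_moves --commands "2.9 0 -13.5 0; 4.3 0 -13 0; 5.6 0 -12.6 0; 6.9 0 -12 0; 8 0 -11 0"

```text
time_s: 27.2
eef_pos: [0.4845, -0.3824, 0.0635]
eef_rot: [0.0, -0.017, 1.0, -0.0]
wrist_force: [0.3, 0.1, -2.0]
finger_gap: 0.442
finger_force: 21.2
```

Call:
apply_moves --commands "9.3 0 -10.2 0; 10.3 0 -9.2 0; 11.2 0 -8 0; 0 0 0 0; 0 0 0 0"

```text
time_s: 27.7
eef_pos: [0.454, -0.3833, 0.0894]
eef_rot: [0.0, -0.017, 1.0, 0.0]
wrist_force: [0.3, 0.1, -1.4]
finger_gap: 0.442
finger_force: 21.2
```

Run:
```python
from boxes import *
s,p,R=pose();print(p,s['wrist_force'],s['finger_gap'])
c,im,d=snap('side');a=cv2.resize(im[230:384,150:350],None,fx=3,fy=3)
c,im,d=snap('wrist');cv2.imwrite('pics/s8.png',np.hstack([a[:288],cv2.resize(im,(200,288))])[:,:,::-1])
print(a.shape)
```

```text
[ 0.45398341 -0.38331108  0.08938041] [ 0.3023063   0.08394273 -1.41000975] 0.44188635211574506
(462, 600, 3)
```

View pics/s8.png

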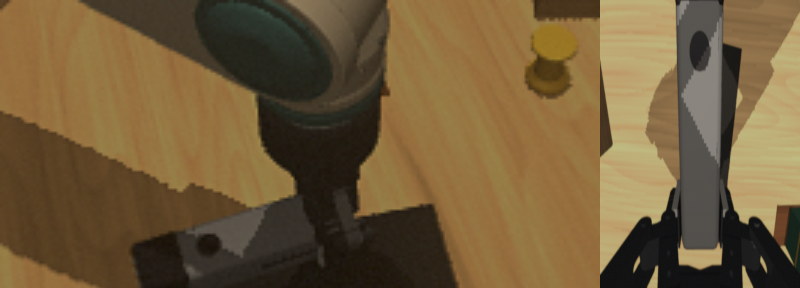

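The scanner was lifted flat and did not pivot: the wrist inset shows it horizontal at (700,120). The grip friction holds it level. I'll go low and loosen the grip a little to see whether the nose droops.

Call:
apply_moves --commands "-15 0 17 0; -15 0 18 0; -15 0 15 0; 0 0 10 0; 0 0 0 0"

```text
time_s: 28.3
eef_pos: [0.4982, -0.3807, 0.0267]
eef_rot: [-0.002, -0.017, 1.0, 0.002]
wrist_force: [0.1, 0.9, -2.2]
finger_gap: 0.444
finger_force: 21.1
```

Call:
apply_moves --commands "0 0 0 0; 0 0 0 0; 0 0 0 0" --claw -0.13

```text
time_s: 28.6
eef_pos: [0.4992, -0.3823, 0.0304]
eef_rot: [0.001, -0.017, 1.0, -0.001]
wrist_force: [-0.2, -0.3, -1.1]
finger_gap: 0.441
finger_force: 21.1
```

Call:
apply_moves --commands "0 0 0 0; 0 0 0 0; 0 0 0 0" --claw -0.12

```text
time_s: 28.9
eef_pos: [0.4992, -0.3818, 0.0295]
eef_rot: [0.0, -0.017, 1.0, -0.0]
wrist_force: [-0.9, -0.1, -1.8]
finger_gap: 0.444
finger_force: 21.1
```

```bash
cat > scan.py <<'E'
from boxes import *
def tilt():
    s,p,R=pose();print('tcp',p.round(4),s['wrist_force'].round(1),round(s['finger_gap'],4),round(s['finger_force'],1),s['time_s'])
    c,im,d=snap('wrist');H,S,V,P=top(c,im,d)
    L=(P-p)@R  # tool frame; scanner within |y|<.02
    m=(abs(L[...,1])<.012)&(L[...,0]>.015)&(P[...,2]>.012)&(d>0);m[300:]=0
    q=L[m]
    if len(q)<30: print('few',len(q));return
    a=np.polyfit(q[:,0],q[:,2],1);print('x range',q[:,0].min().round(3),q[:,0].max().round(3),'z at ends',np.polyval(a,[q[:,0].min(),q[:,0].max()]).round(3),'droop deg',np.degrees(np.arctan(a[0])).round(1),len(q))
    return c,im,d
if __name__=='__main__': tilt()
E
python3 scan.py
```

```text
tcp [ 0.4992 -0.3818  0.0295] [-0.9 -0.1 -1.8] 0.4442 21.1 28.9
x range 0.015 0.099 z at ends [-0.033 -0.033] droop deg -0.1 19033
```

Call:
apply_moves --commands "0 0 0 0; 0 0 0 0" --claw -0.113

```text
time_s: 29.15
eef_pos: [0.4992, -0.3817, 0.0293]
eef_rot: [0.0, -0.017, 1.0, 0.0]
wrist_force: [0.7, -0.4, -1.7]
finger_gap: 0.439
finger_force: 7.3
```

Call:
apply_moves --commands "0 0 0 0; 0 0 0 0" --claw -0.108

```text
time_s: 29.35
eef_pos: [0.4993, -0.3818, 0.0295]
eef_rot: [0.0, -0.017, 1.0, -0.0]
wrist_force: [-0.6, 0.7, 0.2]
finger_gap: 0.444
finger_force: 0.1
```

```bash
python3 scan.py
```

```text
tcp [ 0.4993 -0.3818  0.0295] [-0.6  0.7  0.2] 0.4439 0.1 29.35
x range 0.015 0.105 z at ends [-0.003 -0.003] droop deg -0.2 13341
```

Call:
apply_moves --commands "0 0 0 0; 0 0 0 0; -15 0 0 0; 0 0 12 0; 0 0 12 0" --claw 0.4

```text
time_s: 29.9
eef_pos: [0.5141, -0.3812, 0.0043]
eef_rot: [0.0, -0.017, 1.0, -0.0]
wrist_force: [0.3, 0.2, -1.0]
finger_gap: 0.704
finger_force: 0.0
```

Call:
apply_moves --commands "0 0 0 0; 0 0 0 0; 0 0 0 0; 0 0 0 0; 0 0 0 0" --claw -1

```text
time_s: 30.4
eef_pos: [0.5142, -0.3813, 0.0056]
eef_rot: [0.0, -0.017, 1.0, -0.0]
wrist_force: [-1.3, -0.1, -2.1]
finger_gap: 0.442
finger_force: 26.8
```

Call:
apply_moves --commands "0 0 -10 0; 0 0 -10 0; 0 0 -5 0; 0 0 0 0; 0 0 0 0"

```text
time_s: 30.9
eef_pos: [0.5142, -0.3813, 0.0305]
eef_rot: [0.0, -0.017, 1.0, -0.0]
wrist_force: [-1.2, -0.9, -2.5]
finger_gap: 0.436
finger_force: 26.8
```

```bash
python3 scan.py
```

```text
tcp [ 0.5142 -0.3813  0.0305] [-1.2 -0.9 -2.5] 0.4364 26.8 30.9
x range 0.015 0.1 z at ends [-0.029 -0.029] droop deg 0.0 18111
```

Call:
apply_moves --commands "0 0 0 0; 0 0 0 0" --claw -0.115

```text
time_s: 31.15
eef_pos: [0.514, -0.3811, 0.0298]
eef_rot: [-0.0, -0.017, 1.0, 0.0]
wrist_force: [0.2, 0.7, -1.3]
finger_gap: 0.442
finger_force: 26.8
```

```bash
python3 scan.py
```

```text
tcp [ 0.514  -0.3811  0.0298] [ 0.2  0.7 -1.3] 0.442 26.8 31.15
x range 0.015 0.1 z at ends [-0.029 -0.029] droop deg 0.0 18128
```

Call:
apply_moves --commands "0 0 0 0; 0 0 0 0" --claw -0.113

```text
time_s: 31.4
eef_pos: [0.5141, -0.3812, 0.0302]
eef_rot: [-0.0, -0.017, 1.0, 0.0]
wrist_force: [0.3, 0.1, -1.6]
finger_gap: 0.445
finger_force: 6.5
```

```bash
python3 scan.py
```

```text
tcp [ 0.5141 -0.3812  0.0302] [ 0.3  0.1 -1.6] 0.4447 6.5 31.4
x range 0.015 0.105 z at ends [-0.026 -0.008] droop deg 11.1 16078
```

Call:
apply_moves --commands "0 0 0 0; 0 0 0 0" --claw -0.112

```text
time_s: 31.65
eef_pos: [0.5141, -0.3812, 0.0303]
eef_rot: [-0.0, -0.017, 1.0, 0.0]
wrist_force: [-0.1, -0.2, -1.9]
finger_gap: 0.447
finger_force: 4.2
```

```bash
python3 scan.py
```

```text
tcp [ 0.5141 -0.3812  0.0303] [-0.1 -0.2 -1.9] 0.4473 4.2 31.65
x range 0.015 0.104 z at ends [-0.026 -0.008] droop deg 11.2 16075
```

The nose drooped 11°, so the loosened grip works. I'll follow the arc up.

Call:
apply_moves --commands "5.5 0 -14 0; 7 0 -13.6 0; 8.3 0 -12.8 0; 9.6 0 -12 0; 0 0 0 0"

```text
time_s: 32.2
eef_pos: [0.4839, -0.3836, 0.0867]
eef_rot: [0.002, -0.016, 1.0, -0.002]
wrist_force: [2.4, -0.6, 2.0]
finger_gap: 0.449
finger_force: 4.4
```

```bash
python3 scan.py
```

```text
tcp [ 0.4839 -0.3836  0.0867] [ 2.4 -0.6  2. ] 0.4494 4.4 32.2
x range 0.015 0.111 z at ends [-0.016  0.06 ] droop deg 38.2 11297
```

Call:
apply_moves --commands "10 0 -12 0; 11 0 -10.5 0; 12 0 -9 0; 13 0 -8 0; 0 0 0 0"

```text
time_s: 32.75
eef_pos: [0.4374, -0.3843, 0.1232]
eef_rot: [0.0, -0.016, 1.0, -0.001]
wrist_force: [0.1, 0.3, -0.9]
finger_gap: 0.442
finger_force: 3.5
```

```bash
python3 scan.py
```

```text
tcp [ 0.4374 -0.3843  0.1232] [ 0.1  0.3 -0.9] 0.4416 3.5 32.75
x range 0.015 0.056 z at ends [0.004 0.107] droop deg 68.4 4470
```

Call:
apply_moves --commands "13 0 -5 0; 13 0 -3 0; 13 0 -2 0; 0 0 0 0; 0 0 0 0"

```text
time_s: 33.3
eef_pos: [0.3985, -0.3852, 0.1322]
eef_rot: [0.0, -0.017, 1.0, 0.0]
wrist_force: [0.0, -0.2, -1.7]
finger_gap: 0.446
finger_force: 3.5
```

Run:
```python
from scan import *
r=tilt()
c,im,d=snap('wrist','w9.png')
c,im,d=snap('side','s9.png')
```

```text
tcp [ 0.3985 -0.3852  0.1322] [ 0.  -0.2 -1.7] 0.4455 3.5 33.3
x range 0.015 0.047 z at ends [0.01  0.111] droop deg 72.2 3680
```

View pics/s9.png

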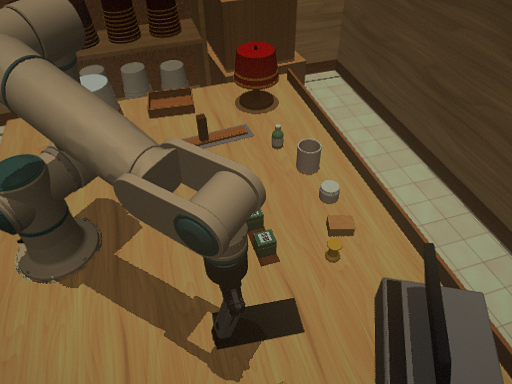

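The side view shows the scanner hanging nearly vertical at (228,315). I'll touch the nose down and shift the hand over it to straighten it.

Call:
apply_moves --commands "0 0 5 0; 0 0 5 0; 0 0 2 0; 0 0 0 0; 0 0 0 0"

```text
time_s: 33.95
eef_pos: [0.3993, -0.3853, 0.1207]
eef_rot: [0.001, -0.017, 1.0, -0.0]
wrist_force: [1.0, 0.2, 3.7]
finger_gap: 0.443
finger_force: 4.6
```

Call:
apply_moves --commands "8 0 -2 0; 8 0 -2 0; 8 0 -1 0; 8 0 -1 0; 0 0 0 0"

```text
time_s: 34.45
eef_pos: [0.3656, -0.3864, 0.1261]
eef_rot: [-0.0, -0.016, 1.0, 0.0]
wrist_force: [1.1, -0.3, -2.3]
finger_gap: 0.449
finger_force: 3.8
```

```bash
python3 scan.py
```

```text
tcp [ 0.3656 -0.3864  0.1261] [ 1.1 -0.3 -2.3] 0.4486 3.8 34.45
x range 0.015 0.039 z at ends [0.017 0.109] droop deg 75.4 2913
```

Call:
apply_moves --commands "0 0 0 0; 0 0 0 0; 0 0 0 0; 0 0 -20 0; 0 0 -30 0" --claw -1 --squeeze 30

```text
time_s: 35.0
eef_pos: [0.3663, -0.3853, 0.1746]
eef_rot: [-0.001, -0.017, 1.0, 0.002]
wrist_force: [-1.2, 0.5, -1.4]
finger_gap: 0.438
finger_force: 31.8
```

Call:
apply_moves --commands "0 0 -30 0; 0 0 -20 0; 0 0 0 0; 0 0 0 0; 0 0 0 0"

```text
time_s: 35.5
eef_pos: [0.3665, -0.3857, 0.2241]
eef_rot: [-0.001, -0.017, 1.0, 0.001]
wrist_force: [0.0, -0.1, -2.5]
finger_gap: 0.437
finger_force: 31.9
```

Run:
```python
from scan import *
c,im,d=tilt()
cv2.imwrite('pics/w10.png',im[:,:,::-1])
s,p,R=pose();H,S,V,P=top(c,im,d);L=(P-p)@R
for v in range(40,290,15):
    row=L[v];m=(abs(row[:,1])<.03)&(row[:,2]<.17)&(d[v]>0);
    if m.sum()>3: q=row[m];print(v,'u',np.where(m)[0][[0,-1]],'y',q[:,1].min().round(4),q[:,1].max().round(4),'x',np.median(q[:,0]).round(4),'z',np.median(q[:,2]).round(4))
boxes(roi=(195,180,340,240))
```

```text
tcp [ 0.3665 -0.3857  0.2241] [ 0.  -0.1 -2.5] 0.4373 31.9 35.5
x range 0.015 0.039 z at ends [0.017 0.109] droop deg 75.4 2911
145 u [230 281] y -0.0182 0.018 x 0.035 z 0.0946
160 u [228 283] y -0.0184 0.0182 x 0.029 z 0.0716
175 u [225 286] y -0.0192 0.0188 x 0.0239 z 0.0524
190 u [223 288] y -0.0187 0.0183 x 0.0196 z 0.0358
205 u [221 290] y -0.0184 0.018 x 0.0159 z 0.0213
220 u [218 293] y -0.019 0.0183 x 0.0127 z 0.0085
235 u [216 295] y -0.0186 0.0181 x 0.0099 z -0.0025
250 u [188 324] y -0.0297 0.0295 x 0.0075 z -0.0126
265 u [181 331] y -0.0297 0.0298 x 0.0054 z -0.0218
280 u [169 343] y -0.0299 0.0295 x 0.0031 z -0.0292
top [5.302e+02 1.055e+02 5.090e+01 4.520e+01 1.000e-01]
top [ 5.30e+02  4.50e+01  5.07e+01  4.23e+01 -1.00e-01]
top [ 5.326e+02 -1.410e+01  5.060e+01  4.230e+01 -2.000e-01]
top [ 5.324e+02 -7.720e+01  5.070e+01  4.500e+01 -4.000e-01]
top [ 5.377e+02 -1.736e+02  5.050e+01  4.770e+01 -2.000e-01]
```

View pics/w10.png

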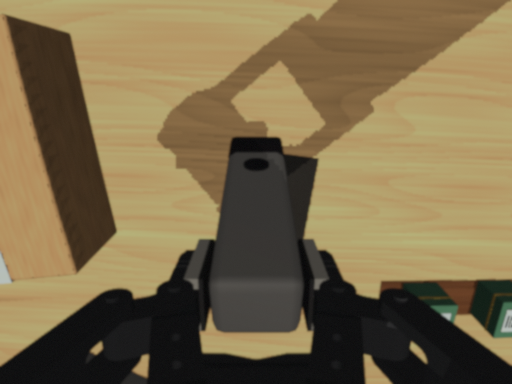

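The wrist view shows the scanner hanging window-down with its nose at (256,143), about 14.5° off vertical, which is enough to aim.

```bash
python3 plan.py "[(569.8,106.9,226,92)]" 40 6
```

```text
at [ 366.5 -385.8  224.4] psi 91.9 t 35.6 q6 -142.4 tilt [-0.0018  0.0023 -1.    ]
(569.8, 106.9, 226, 92) | -16 35 0 0; -15 34 0 0; -16 35 0 0; -16 35 0 0; -16 34 -1 0
(569.8, 106.9, 226, 92) | -15 35 0 0; -16 35 0 0; -16 34 0 0; -15 35 0 0; -16 35 0 0
(569.8, 106.9, 226, 92) | -16 34 0 0; -15 35 0 0; -16 35 0 0; -15.9 34.5 -0.6 -0.1
```

Call:
apply_moves --commands "-16 35 0 0; -15 34 0 0; -16 35 0 0; -16 35 0 0; -16 34 -1 0"

```text
time_s: 36.1
eef_pos: [0.44, -0.209, 0.2262]
eef_rot: [-0.001, -0.017, 1.0, 0.0]
wrist_force: [0.7, -0.1, -1.6]
finger_gap: 0.437
finger_force: 32.0
```

Call:
apply_moves --commands "-15 35 0 0; -16 35 0 0; -16 34 0 0; -15 35 0 0; -16 35 0 0"

```text
time_s: 36.6
eef_pos: [0.5121, -0.0325, 0.2263]
eef_rot: [-0.001, -0.017, 1.0, 0.0]
wrist_force: [1.6, -0.4, -1.9]
finger_gap: 0.442
finger_force: 32.0
```

Call:
apply_moves --commands "-16 34 0 0; -15 35 0 0; -16 30 0 0; -16 25 0 0; 0 14.5 0 0"

```text
time_s: 37.1
eef_pos: [0.5707, 0.1083, 0.2255]
eef_rot: [-0.001, -0.018, 1.0, 0.0]
wrist_force: [-0.9, -0.6, -1.6]
finger_gap: 0.436
finger_force: 32.0
```

```bash
cat > aim.py <<'E'
from scan import *
def aim(save=None):
    s,p,R=pose();c,im,d=snap('wrist',save);H,S,V,P=top(c,im,d);L=(P-p)@R
    print('t',s['time_s'],'tcp',(p*1000).round(1),'psi',np.degrees(np.arctan2(R[1,1],R[0,1])).round(1))
    m=(abs(L[...,1])<.012)&(L[...,0]>.008)&(L[...,2]<.125)&(L[...,2]>-.005)&(d>0);q=L[m]
    a=np.polyfit(q[:,2],q[:,0],1);th=np.arctan(a[0]);ze=np.percentile(q[:,2],99)
    T=np.array([np.polyval(a,ze),0,ze]);ax=np.array([np.sin(th),0,np.cos(th)]);n=np.array([np.cos(th),0,-np.sin(th)])
    W=T-.016*n;print('tilt',np.degrees(th).round(1),'W',W.round(4))
    # green box tops seen by the wrist camera
    g=((H>35)&(H<95)&(S>55)&(abs(P[...,2]-.05)<.012)).astype(np.uint8);g=cv2.morphologyEx(g,cv2.MORPH_CLOSE,np.ones((9,9)))
    for ct in cv2.findContours(g,0,1)[0]:
        if cv2.contourArea(ct)>800:
            r=rect(c,ct.reshape(-1,2),.05);l=(np.array([r[0],r[1],50])/1000-p)@R-W
            print('box',r,'ahead',(l@ax*1000).round(1),'y',(l[1]*1000).round(1),'z',(l@n*1000).round(1))
if __name__=='__main__': import sys;aim(*sys.argv[1:])
E
python3 aim.py w11.png; python3 plan.py "[(569.8,106.9,226,92)]"; python3 -c "
from boxes import *;boxes(roi=(195,180,340,240))"
```

```text
t 37.1 tcp [570.7 108.3 225.5] psi 92.0
tilt 14.5 W [0.0227 0.     0.111 ]
box [532.5  46.3  51.9  48.2   1.4] ahead 66.8 y -60.7 z 0.6
box [533.2 -11.9  51.8  50.1   1.7] ahead 67.2 y -118.9 z 1.9
box [534.4 -73.5  52.3  52.3   0.9] ahead 67.4 y -180.5 z 2.8
at [569.9 109.6 225.7] psi 92.1 t 37.1 q6 -84.9 tilt [-0.0025  0.001  -1.    ]
(569.8, 106.9, 226, 92) | 0.2 -2.7 -0.3 0.1
top [ 5.30e+02  4.50e+01  5.07e+01  4.23e+01 -1.00e-01]
top [ 5.326e+02 -1.410e+01  5.060e+01  4.230e+01 -2.000e-01]
top [ 5.324e+02 -7.720e+01  5.070e+01  4.500e+01 -4.000e-01]
top [ 5.377e+02 -1.736e+02  5.050e+01  4.770e+01 -2.000e-01]
```

View pics/w11.png

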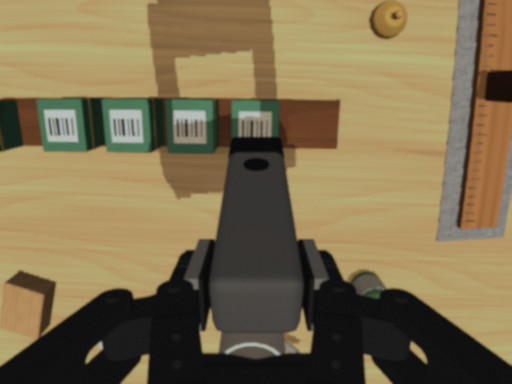

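The wrist view shows box1's label at (255,123) directly under the scanner nose. I'll correct slightly and hold.

Call:
apply_moves --commands "0 -2 0 0; 0 0 0 0; 0 0 0 0; 0 0 0 0; 0 0 0 0"

```text
time_s: 37.7
eef_pos: [0.5703, 0.104, 0.2274]
eef_rot: [0.0, -0.017, 1.0, 0.0]
wrist_force: [0.5, -0.3, -2.5]
finger_gap: 0.437
finger_force: 32.0
```

Call:
apply_moves --commands "0 0 0 0; 0 0 0 0; 0 0 0 0; 0 0 0 0; 0 0 0 0"

```text
time_s: 38.2
eef_pos: [0.5703, 0.1045, 0.2272]
eef_rot: [-0.0, -0.017, 1.0, 0.0]
wrist_force: [-0.5, 1.0, -1.8]
finger_gap: 0.438
finger_force: 32.0
```

Call:
apply_moves --commands "0 0 0 0; 0 0 0 0; 0 0 0 0; 0 0 0 0; 0 0 0 0"

```text
time_s: 38.7
eef_pos: [0.5703, 0.1045, 0.2272]
eef_rot: [0.0, -0.017, 1.0, 0.0]
wrist_force: [-0.4, -0.7, -1.7]
finger_gap: 0.436
finger_force: 32.0
```

Call:
apply_moves --commands "0 0 0 0; 0 0 0 0; 0 0 0 0; 0 0 0 0; 0 0 0 0"

```text
time_s: 39.2
eef_pos: [0.5703, 0.1044, 0.2272]
eef_rot: [0.0, -0.017, 1.0, 0.0]
wrist_force: [-0.2, 0.4, -1.9]
finger_gap: 0.445
finger_force: 32.0
```

Call:
apply_moves --commands "0 0 0 0; 0 0 0 0; 0 0 0 0; 0 0 0 0; 0 0 0 0"

```text
time_s: 39.7
eef_pos: [0.5703, 0.1045, 0.2272]
eef_rot: [0.0, -0.017, 1.0, 0.0]
wrist_force: [0.7, -0.4, -1.4]
finger_gap: 0.441
finger_force: 32.0
```

Call:
apply_moves --commands "2 -12 0 0; 0 -20 0 0; 0 -20 0 0; 0 -8 0 0; 0 0 0 0"

```text
time_s: 40.2
eef_pos: [0.5704, 0.0432, 0.2272]
eef_rot: [0.0, -0.016, 1.0, 0.0]
wrist_force: [-0.5, 0.2, -2.0]
finger_gap: 0.443
finger_force: 32.0
```

```bash
python3 aim.py; python3 plan.py "[(570.6,47,226,92),(572.8,-12,226,92)]"
```

```text
t 40.2 tcp [570.4  43.2 227.2] psi 91.8
tilt 14.5 W [0.0227 0.     0.111 ]
box [ 538.8 -170.3   53.1   52.6  -88.8] ahead 68.1 y -212.4 z -1.4
box [531.6 104.8  52.3  48.7   0.8] ahead 67.7 y 62.8 z -3.0
box [533.2 -13.2  52.   47.9   1.5] ahead 68.2 y -55.2 z -0.9
box [534.3 -75.2  51.5  49.9   1.1] ahead 68.4 y -117.2 z -0.0
at [570.3  44.1 227.3] psi 91.9 t 40.2 q6 -91.2 tilt [ 2.e-04  4.e-04 -1.e+00]
(570.6, 47, 226, 92) | -0.4 2.9 1.3 -0.1
(572.8, -12, 226, 92) | 0 -30 0 0; -0.1 -29 0 0
```

Call:
apply_moves --commands "0 2.5 1 0; 0 0 0 0; 0 0 0 0; 0 0 0 0; 0 0 0 0"

```text
time_s: 40.75
eef_pos: [0.5703, 0.0471, 0.2262]
eef_rot: [0.0, -0.017, 1.0, 0.0]
wrist_force: [0.7, -0.6, -0.9]
finger_gap: 0.442
finger_force: 32.0
```

Call:
apply_moves --commands "0 0 0 0; 0 0 0 0; 0 0 0 0; 0 0 0 0; 0 0 0 0"

```text
time_s: 41.25
eef_pos: [0.5703, 0.0469, 0.2262]
eef_rot: [0.0, -0.017, 1.0, 0.0]
wrist_force: [-0.3, 0.2, -1.1]
finger_gap: 0.438
finger_force: 32.0
```

Call:
apply_moves --commands "0 0 0 0; 0 0 0 0; 0 0 0 0; 0 0 0 0; 0 0 0 0"

```text
time_s: 41.75
eef_pos: [0.5703, 0.0469, 0.2262]
eef_rot: [0.0, -0.017, 1.0, 0.0]
wrist_force: [0.0, 0.6, -1.6]
finger_gap: 0.441
finger_force: 32.0
```

Call:
apply_moves --commands "0 0 0 0; 0 0 0 0; 0 0 0 0; 0 0 0 0; 0 0 0 0"

```text
time_s: 42.25
eef_pos: [0.5703, 0.0469, 0.2262]
eef_rot: [0.0, -0.017, 1.0, 0.0]
wrist_force: [-0.6, 0.8, -2.2]
finger_gap: 0.437
finger_force: 32.0
```

Call:
apply_moves --commands "0 0 0 0; 0 0 0 0; 0 0 0 0; 0 0 0 0; 0 0 0 0"

```text
time_s: 42.75
eef_pos: [0.5703, 0.0469, 0.2262]
eef_rot: [0.0, -0.017, 1.0, 0.0]
wrist_force: [-0.1, 0.7, -2.0]
finger_gap: 0.44
finger_force: 32.0
```

Call:
apply_moves --commands "-1 -12 0 0; 0 -20 0 0; 0 -20 0 0; 0 -6 0 0; 0 0 0 0"

```text
time_s: 43.25
eef_pos: [0.5733, -0.012, 0.2261]
eef_rot: [-0.0, -0.016, 1.0, 0.0]
wrist_force: [-0.1, 0.4, -2.3]
finger_gap: 0.44
finger_force: 32.0
```

```bash
python3 aim.py; python3 plan.py "[(572.8,-12,226,92),(573,-74.5,226,92)]"
```

```text
t 43.25 tcp [573.3 -12.  226.1] psi 91.8
tilt 14.5 W [0.0228 0.     0.1112]
box [5.316e+02 1.039e+02 5.230e+01 5.010e+01 4.000e-01] ahead 66.7 y 117.2 z -1.6
box [ 538.9 -171.6   51.8   51.1    1. ] ahead 67.1 y -158.4 z -0.1
box [532.7  44.4  52.   48.6   0.8] ahead 66.9 y 57.7 z -0.8
box [534.4 -76.   51.9  48.4   1.3] ahead 67.4 y -62.7 z 1.3
at [573.3 -11.2 226.2] psi 91.9 t 43.3 q6 -96.7 tilt [ 1.e-04  4.e-04 -1.e+00]
(572.8, -12, 226, 92) | 0.5 -0.7 0.2 -0.1
(573, -74.5, 226, 92) | 1 -31 0 0; 1 -31.5 0 0
```

Call:
apply_moves --commands "0 0 0 0; 0 0 0 0; 0 0 0 0; 0 0 0 0; 0 0 0 0"

```text
time_s: 43.8
eef_pos: [0.5733, -0.0108, 0.2262]
eef_rot: [0.0, -0.017, 1.0, 0.0]
wrist_force: [-0.1, 1.0, -2.2]
finger_gap: 0.437
finger_force: 32.0
```

Call:
apply_moves --commands "0 0 0 0; 0 0 0 0; 0 0 0 0; 0 0 0 0; 0 0 0 0"

```text
time_s: 44.3
eef_pos: [0.5732, -0.0111, 0.2262]
eef_rot: [0.0, -0.017, 1.0, 0.0]
wrist_force: [0.1, -0.5, -0.9]
finger_gap: 0.44
finger_force: 32.0
```

Call:
apply_moves --commands "0 0 0 0; 0 0 0 0; 0 0 0 0; 0 0 0 0; 0 0 0 0"

```text
time_s: 44.8
eef_pos: [0.5733, -0.011, 0.2262]
eef_rot: [0.0, -0.017, 1.0, 0.0]
wrist_force: [0.1, -0.2, -1.7]
finger_gap: 0.441
finger_force: 32.0
```

Call:
apply_moves --commands "0 0 0 0; 0 0 0 0; 0 0 0 0; 0 0 0 0; 0 0 0 0"

```text
time_s: 45.3
eef_pos: [0.5732, -0.011, 0.2262]
eef_rot: [0.0, -0.017, 1.0, 0.0]
wrist_force: [-0.0, 0.2, -1.4]
finger_gap: 0.439
finger_force: 32.0
```

Call:
apply_moves --commands "0 0 0 0; 0 0 0 0; 0 0 0 0; 0 0 0 0; 0 0 0 0"

```text
time_s: 45.8
eef_pos: [0.5733, -0.011, 0.2262]
eef_rot: [0.0, -0.017, 1.0, 0.0]
wrist_force: [0.4, -0.1, -1.6]
finger_gap: 0.437
finger_force: 32.0
```

Call:
apply_moves --commands "2 -13 0 0; 0 -20 0 0; 0 -20 0 0; 0 -10 0 0; 0 0 0 0"

```text
time_s: 46.3
eef_pos: [0.5732, -0.0756, 0.2261]
eef_rot: [-0.0, -0.016, 1.0, -0.0]
wrist_force: [-0.7, 0.3, -2.6]
finger_gap: 0.441
finger_force: 32.0
```

```bash
python3 aim.py; python3 plan.py "[(573,-75,226,92),(577.8,-171,226,92)]"
```

```text
t 46.3 tcp [573.2 -75.6 226.1] psi 91.8
tilt 14.5 W [0.0227 0.     0.1109]
box [531.7 103.   52.7  52.4 -88.8] ahead 66.4 y 179.8 z -3.6
box [532.6  43.4  52.4  50.5   0. ] ahead 66.6 y 120.3 z -2.7
box [ 538.8 -172.9   52.2   49.1    1.5] ahead 66.8 y -96.1 z -2.0
box [ 5.337e+02 -1.480e+01  5.240e+01  4.880e+01  4.000e-01] ahead 66.8 y 62.0 z -1.9
at [573.3 -74.6 226.1] psi 91.9 t 46.4 q6 -103.0 tilt [-1.e-04  4.e-04 -1.e+00]
(573, -75, 226, 92) | 0.3 -0.4 0.1 -0.1
(577.8, -171, 226, 92) | -1 -32 0 0; 0 -32 0 0; -0.5 -32.1 0 0
```

Call:
apply_moves --commands "0 0 0 0; 0 0 0 0; 0 0 0 0; 0 0 0 0; 0 0 0 0"

```text
time_s: 46.85
eef_pos: [0.5734, -0.0738, 0.2262]
eef_rot: [0.0, -0.017, 1.0, 0.0]
wrist_force: [-0.2, 0.6, -2.6]
finger_gap: 0.44
finger_force: 32.0
```

Call:
apply_moves --commands "0 0 0 0; 0 0 0 0; 0 0 0 0; 0 0 0 0; 0 0 0 0"

```text
time_s: 47.35
eef_pos: [0.5734, -0.0741, 0.2262]
eef_rot: [0.0, -0.017, 1.0, 0.0]
wrist_force: [-0.8, 1.3, -1.3]
finger_gap: 0.438
finger_force: 32.0
```

Call:
apply_moves --commands "0 0 0 0; 0 0 0 0; 0 0 0 0; 0 0 0 0; 0 0 0 0"

```text
time_s: 47.85
eef_pos: [0.5734, -0.0741, 0.2262]
eef_rot: [0.0, -0.017, 1.0, 0.0]
wrist_force: [-0.8, 0.2, -1.2]
finger_gap: 0.44
finger_force: 32.0
```

Call:
apply_moves --commands "0 0 0 0; 0 0 0 0; 0 0 0 0; 0 0 0 0; 0 0 0 0"

```text
time_s: 48.35
eef_pos: [0.5734, -0.074, 0.2262]
eef_rot: [0.0, -0.017, 1.0, 0.0]
wrist_force: [-0.3, 1.0, -2.3]
finger_gap: 0.434
finger_force: 32.0
```

Call:
apply_moves --commands "0 0 0 0; 0 0 0 0; 0 0 0 0; 0 0 0 0; 0 0 0 0"

```text
time_s: 48.85
eef_pos: [0.5734, -0.0741, 0.2262]
eef_rot: [0.0, -0.017, 1.0, 0.0]
wrist_force: [0.1, -0.3, -2.9]
finger_gap: 0.44
finger_force: 32.0
```

Call:
apply_moves --commands "-1 -22 0 0; 0 -32 0 0; -0.5 -32 0 0; 0 -10 0 0; 0 0 0 0"

```text
time_s: 49.35
eef_pos: [0.578, -0.1711, 0.2259]
eef_rot: [-0.0, -0.016, 1.0, 0.0]
wrist_force: [0.1, 0.2, -2.2]
finger_gap: 0.441
finger_force: 32.0
```

```bash
python3 aim.py; python3 plan.py "[(578.3,-171.5,226,92)]"; python3 -c "
from boxes import *;boxes(roi=(195,180,340,240))"
```

```text
t 49.35 tcp [ 578.  -171.1  225.9] psi 91.8
tilt 14.5 W [0.0227 0.     0.111 ]
box [533.3  19.5 123.6  52.3 -89.2] ahead 66.8 y 191.8 z -0.9
box [534.8 -77.9  52.5  49.2   0.7] ahead 67.2 y 94.4 z 0.6
at [ 578.1 -169.9  226. ] psi 91.9 t 49.4 q6 -111.8 tilt [-3.e-04  7.e-04 -1.e+00]
(578.3, -171.5, 226, 92) | -0.2 -1.6 0 -0.1
top [5.302e+02 1.055e+02 5.090e+01 4.520e+01 1.000e-01]
top [ 5.30e+02  4.50e+01  5.07e+01  4.23e+01 -1.00e-01]
top [ 5.326e+02 -1.410e+01  5.060e+01  4.230e+01 -2.000e-01]
top [ 5.324e+02 -7.720e+01  5.070e+01  4.500e+01 -4.000e-01]
```

Call:
apply_moves --commands "0 -1.5 0 0; 0 0 0 0; 0 0 0 0; 0 0 0 0; 0 0 0 0"

```text
time_s: 49.95
eef_pos: [0.5782, -0.1712, 0.2263]
eef_rot: [0.0, -0.017, 1.0, 0.0]
wrist_force: [-0.0, -0.5, -1.3]
finger_gap: 0.437
finger_force: 32.0
```

Call:
apply_moves --commands "0 0 0 0; 0 0 0 0; 0 0 0 0; 0 0 0 0; 0 0 0 0"

```text
time_s: 50.45
eef_pos: [0.5782, -0.1715, 0.2262]
eef_rot: [0.0, -0.017, 1.0, 0.0]
wrist_force: [-0.0, -0.3, -1.9]
finger_gap: 0.439
finger_force: 32.0
```

Call:
apply_moves --commands "0 0 0 0; 0 0 0 0; 0 0 0 0; 0 0 0 0; 0 0 0 0"

```text
time_s: 50.95
eef_pos: [0.5782, -0.1714, 0.2262]
eef_rot: [0.0, -0.017, 1.0, 0.0]
wrist_force: [0.8, -0.7, -1.5]
finger_gap: 0.44
finger_force: 32.0
```

Call:
apply_moves --commands "0 0 0 0; 0 0 0 0; 0 0 0 0; 0 0 0 0; 0 0 0 0"

```text
time_s: 51.45
eef_pos: [0.5782, -0.1714, 0.2262]
eef_rot: [0.0, -0.017, 1.0, 0.0]
wrist_force: [-0.2, 0.6, -1.0]
finger_gap: 0.442
finger_force: 32.0
```

Call:
apply_moves --commands "0 0 0 0; 0 0 0 0; 0 0 0 0; 0 0 0 0; 0 0 0 0"

```text
time_s: 51.95
eef_pos: [0.5782, -0.1714, 0.2262]
eef_rot: [0.0, -0.017, 1.0, 0.0]
wrist_force: [0.1, -0.0, -1.9]
finger_gap: 0.444
finger_force: 32.0
```

```bash
python3 -c "
from boxes import *;boxes(roi=(195,180,340,240))"; python3 plan.py "[(560,-300,226,92),(388,-378,220,92),(388,-378,125,92)]" 30
```

```text
top [5.302e+02 1.055e+02 5.090e+01 4.520e+01 1.000e-01]
top [ 5.314e+02  4.500e+01  4.790e+01  4.230e+01 -1.000e-01]
top [ 5.326e+02 -1.410e+01  5.060e+01  4.230e+01 -2.000e-01]
top [ 5.324e+02 -7.720e+01  5.070e+01  4.500e+01 -4.000e-01]
at [ 578.2 -171.4  226.2] psi 91.9 t 52.0 q6 -112.0 tilt [ 0.e+00  1.e-04 -1.e+00]
(560, -300, 226, 92) | 5 -26 0 0; 4 -25 0 0; 5 -26 0 0; 4 -25 0 0; 4.5 -25.9 0.2 -0.1
(388, -378, 220, 92) | 25 -10 1 0; 25 -11 1 0; 25 -10 1 0; 25 -10 0 0; 25 -10 1 0
(388, -378, 220, 92) | 25 -11 1 0; 24.7 -9.8 1 0
(388, -378, 125, 92) | 0 0 24 0; 0 0 24 0; 0 0 23 0; 0 0 24 0
```

Call:
apply_moves --commands "5 -26 0 0; 4 -25 0 0; 5 -26 0 0; 4 -25 0 0; 4.5 -26 0 0"

```text
time_s: 52.5
eef_pos: [0.5598, -0.3011, 0.2262]
eef_rot: [0.0, -0.017, 1.0, 0.0]
wrist_force: [0.7, 1.0, -2.2]
finger_gap: 0.44
finger_force: 32.1
```

Call:
apply_moves --commands "25 -10 1 0; 25 -11 1 0; 25 -10 1 0; 25 -10 0 0; 25 -10 1 0"

```text
time_s: 53.0
eef_pos: [0.4359, -0.3557, 0.2223]
eef_rot: [0.0, -0.017, 1.0, -0.0]
wrist_force: [-0.0, -0.6, -0.7]
finger_gap: 0.437
finger_force: 32.1
```

Call:
apply_moves --commands "25 -11 1 0; 24.7 -10 1 0; 0 0 24 0; 0 0 24 0; 0 0 24 0"

```text
time_s: 53.5
eef_pos: [0.3877, -0.3782, 0.1476]
eef_rot: [0.0, -0.017, 1.0, -0.0]
wrist_force: [0.0, -0.3, -1.3]
finger_gap: 0.44
finger_force: 32.1
```

Call:
apply_moves --commands "0 0 18 0; 0 0 5 0; 0 0 0 0; 0 0 0 0; 0 0 0 0"

```text
time_s: 54.0
eef_pos: [0.3884, -0.3785, 0.1266]
eef_rot: [0.001, -0.017, 1.0, -0.001]
wrist_force: [-0.2, 0.1, -2.2]
finger_gap: 0.439
finger_force: 32.0
```

```bash
python3 aim.py; python3 -c "
from boxes import *;boxes(roi=(195,180,340,240));print(pose()[0]['wrist_force'])"
```

```text
t 54.0 tcp [ 388.4 -378.5  126.6] psi 91.9
tilt 24.9 W [0.0485 0.     0.1317]
top [5.302e+02 1.055e+02 5.090e+01 4.520e+01 1.000e-01]
top [ 5.30e+02  4.50e+01  5.07e+01  4.23e+01 -1.00e-01]
top [ 5.326e+02 -1.410e+01  5.060e+01  4.230e+01 -2.000e-01]
top [ 5.324e+02 -7.720e+01  5.070e+01  4.500e+01 -4.000e-01]
top [ 5.377e+02 -1.736e+02  5.050e+01  4.770e+01 -2.000e-01]
[ 0.30778406  0.69443401 -1.42521164]
```

Call:
apply_moves --commands "0 0 5 0; 0 0 4 0; 0 0 0 0; 0 0 0 0"

```text
time_s: 54.5
eef_pos: [0.39, -0.3795, 0.1213]
eef_rot: [0.003, -0.017, 1.0, -0.003]
wrist_force: [0.6, 3.8, 19.3]
finger_gap: 0.442
finger_force: 35.4
```

Call:
apply_moves --commands "0 0 0 0; 0 0 0 0" --claw -0.1125

```text
time_s: 54.7
eef_pos: [0.3901, -0.3795, 0.1213]
eef_rot: [0.003, -0.017, 1.0, -0.003]
wrist_force: [0.3, 3.6, 20.4]
finger_gap: 0.441
finger_force: 35.4
```

Call:
apply_moves --commands "-8 0 2 0; -8 0 2 0; -8 0 2 0; -8 0 2 0; 0 0 0 0"

```text
time_s: 55.2
eef_pos: [0.4217, -0.3774, 0.1099]
eef_rot: [0.002, -0.017, 1.0, -0.001]
wrist_force: [2.5, -0.3, 5.1]
finger_gap: 0.438
finger_force: 5.7
```

```bash
python3 scan.py
```

```text
tcp [ 0.4217 -0.3774  0.1099] [ 2.5 -0.3  5.1] 0.4381 5.7 55.2
x range 0.015 0.069 z at ends [-0.005  0.091] droop deg 60.8 6008
```

Call:
apply_moves --commands "-10.5 0 4.5 0; -10.5 0 5 0; -10.5 0 6 0; -9.5 0 7 0; -9 0 7.5 0"

```text
time_s: 55.75
eef_pos: [0.4705, -0.3752, 0.0771]
eef_rot: [-0.0, -0.017, 1.0, 0.0]
wrist_force: [0.9, -1.1, 1.7]
finger_gap: 0.446
finger_force: 8.7
```

```bash
python3 scan.py
```

```text
tcp [ 0.4705 -0.3752  0.0771] [ 0.9 -1.1  1.7] 0.4459 8.7 55.75
x range 0.015 0.108 z at ends [-0.018  0.05 ] droop deg 35.9 11624
```

Call:
apply_moves --commands "-8 0 9 0; -7.8 0 9 0; -6.5 0 10 0; -6 0 10 0; -5 0 10 0"

```text
time_s: 56.3
eef_pos: [0.5032, -0.3738, 0.0288]
eef_rot: [-0.0, -0.017, 1.0, 0.0]
wrist_force: [-1.4, -0.1, -0.8]
finger_gap: 0.448
finger_force: 4.2
```

Call:
apply_moves --commands "-3 0 8 0; -2 0 7 0; -1 0 4 0; 0 0 0 0; 0 0 0 0"

```text
time_s: 56.8
eef_pos: [0.5091, -0.374, 0.0114]
eef_rot: [0.0, -0.017, 1.0, -0.0]
wrist_force: [-0.8, 0.3, -1.8]
finger_gap: 0.446
finger_force: 4.1
```

```bash
python3 scan.py
```

```text
tcp [ 0.5091 -0.374   0.0114] [-0.8  0.3 -1.8] 0.4464 4.1 56.8
x range 0.015 0.101 z at ends [-0.026 -0.023] droop deg 2.4 17195
```

Nearly flat. I'll release it, lift away and check everything.

Call:
apply_moves --commands "0 0 3 0; 0 0 2 0; 0 0 0 0; 0 0 0 0"

```text
time_s: 57.25
eef_pos: [0.509, -0.3739, 0.0061]
eef_rot: [-0.0, -0.017, 1.0, 0.0]
wrist_force: [0.5, -0.3, -0.8]
finger_gap: 0.445
finger_force: 4.1
```

Call:
apply_moves --commands "0 0 0 0; 0 0 0 0; 0 0 0 0; 0 0 0 0; 0 0 0 0" --claw 0.9

```text
time_s: 57.75
eef_pos: [0.5091, -0.3739, 0.0062]
eef_rot: [0.0, -0.017, 1.0, -0.0]
wrist_force: [0.3, 0.1, 0.4]
finger_gap: 0.946
finger_force: 0.0
```

Call:
apply_moves --commands "0 0 -20 0; 0 0 -35 0; 0 0 -40 0; 0 0 -40 0; 0 0 -40 0"

```text
time_s: 58.25
eef_pos: [0.5089, -0.3738, 0.1829]
eef_rot: [0.0, -0.017, 1.0, 0.0]
wrist_force: [0.9, 0.1, 0.6]
finger_gap: 0.953
finger_force: 0.0
```

Call:
apply_moves --commands "30 0 -10 0; 30 0 0 0; 20 0 0 0; 0 0 0 0; 0 0 0 0"

```text
time_s: 58.75
eef_pos: [0.4293, -0.3767, 0.1915]
eef_rot: [0.0, -0.017, 1.0, -0.0]
wrist_force: [1.0, -0.3, 0.1]
finger_gap: 0.955
finger_force: 0.0
```

Run:
```python
from boxes import *
c,im,d=boxes(roi=(195,180,340,240),save='t12.png');H,S,V,P=top(c,im,d);Z=P[...,2]
c,im,d=snap('wrist','w12.png');H,S,V,P=top(c,im,d);Z=P[...,2]
m=(Z>.022)&(Z<.045)&(abs(P[...,1]+.375)<.06)&(P[...,0]<.6);k=big(m,(100,0,400,300));print('scan',rect(c,k,.032))
q=P[m];print(np.polyfit(q[:,0],q[:,2],1),np.median(q[:,2]))
s,p,R=pose();print(p,s['time_s'])
```

```text
top [5.302e+02 1.055e+02 5.090e+01 4.520e+01 1.000e-01]
top [ 5.30e+02  4.50e+01  5.07e+01  4.23e+01 -1.00e-01]
top [ 5.326e+02 -1.410e+01  5.060e+01  4.230e+01 -2.000e-01]
top [ 5.324e+02 -7.720e+01  5.070e+01  4.500e+01 -4.000e-01]
top [ 5.377e+02 -1.736e+02  5.050e+01  4.770e+01 -2.000e-01]
scan [ 453.4 -376.   152.4   41.     1.9]
[9.85150329e-05 3.24119671e-02] 0.0326332627275238
[ 0.42982318 -0.37648759  0.19111236] 58.85
```

View pics/w12.png

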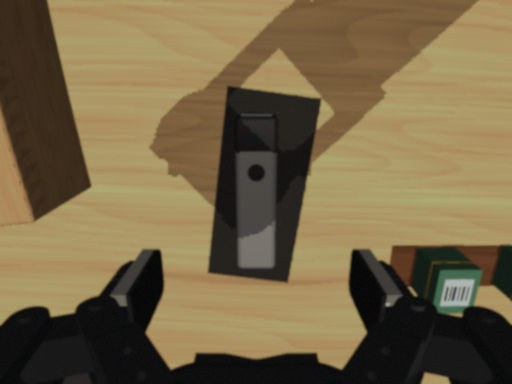

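The wrist view shows the scanner flat at (256,190), centred on its mat. All the boxes are within about 2 mm of the line, so I'll hand in.

```bash
python3 -c "
from workcell import manip;print(manip.close_job())"
```

```text
the job is handed in; nothing more can be done
None
```

I handed the job in at about 59 s: the last top view put all five boxes within about 2 mm of the strip's line, each label was scanned left to right for over 2 s, and the straightedge and scanner are back on their mats; box5 was knocked aside once and put right with the straightedge, its scan was aimed from measured positions because the hand hid it from view, and no verdict came back.

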